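Put the die-cast car away under the toy garage's sliding roof

TASK

Put the little die-cast saloon car away in the toy garage's closed store: press on the flush roof panel and slide it all the way back, lower the car in and set it down gently on its wheels, then slide the panel fully shut over it again. The panel is thin old plastic, a little sagged, with no handle, and runs stiffly, so feel for it and press firmly enough to drag it but not hard enough to crack it (18 N), and leave the other toys standing where they are.

Things in the scene. Friction and masses are not known exactly. Their poses are not given: they have to be found in the camera images.
- garage: Grey plastic toy garage, fixed; house 260 mm wide (its y), 130 mm deep (its x), 56 mm high, plus a 4 mm high forecourt 45 mm deep at -x with three 16 mm bollards. Origin: centre of the house at table height; x to its rear, y to its left, z up. Right of y = -20 mm: drive-in bay, tilt-up door, fixed roof, not used. Left: the closed store, reached only through its sliding roof panel.
- roof_panel (a joint): How far the roof panel is slid open, m: 0 shut (stop) to 0.100 fully open (stop); it opens along the garage's -y, under the fixed right roof. No handle or edge to pull: drag it by pressing down on it. Sliding takes about 6 N; fingertips grip its smooth top moderately (friction 0.5 to 0.7). The sheet bows about 1 mm per 8 N and cracks above 18 N. Open, garage y -16 to +25 mm of it stays in reach.
- thumb_patch (a point): Centre of the ribbed thumb patch of the panel as moulded (40 mm in x, 23 mm in y; ribs too low to hook); moves with it. Garage x 0, y +104.5 mm shut, +4.5 mm open; 53.5 mm above the table, 2.5 mm below the roof. The old sheet has sagged: its real top is 0 to 6 mm lower than this, so feel for it. Pressed here, fingertips clear the roof's edges (opening x -57 to +57, y -16 to +125 mm) all the way.
- store_floor (a point): Point on the store's floor, 4 mm above the table, under the middle of the open hole: garage x 0, y +75 mm; axes as the garage's. With the panel fully open the hole spans y +25 to +125 mm and x -57 to +57 mm; the store below is x -61 to +61, y -16 to +126 mm inside.
- car: Blue die-cast saloon car, 72 mm long (its x), 30 mm wide (its y), 26 mm high, about 0.1 kg. Origin: centre of its underside at the foot of its wheels; x forward, z up. Flat body sides 30 mm apart from 4 to 15 mm above its foot, above them a cabin 34 mm long and 26 mm wide. Wheels do not turn. Stands on the table to the right.
- tractor: Yellow plastic toy tractor 89 x 65 x 78 mm, bystander. Origin: centre of its foot.
- petrol_pump: Wooden petrol pump 34 x 34 x 66 mm, bystander about 100 mm ahead of the car's nose-to-tail middle. Origin: centre of its foot.
- cone: Orange plastic traffic cone, 34 mm square foot, 44 mm high, bystander standing on the fixed right-hand roof of the garage. Origin: centre of its foot.
- van: White plastic van 97 x 40 x 54 mm, bystander. Origin: centre of its foot.
- tree: Toy tree 44 mm across and 88 mm high, bystander. Origin: centre of its foot.
- road_sign: Wooden round road sign on a 32 mm foot, 74 mm high, bystander. Origin: centre of its foot.
Mind the look-alikes: they are no part of the job. Several things look just like the car: the one meant starts farthest to the robot's right.

How it is judged:
By the outcome, as a careful person would: the job done as asked, in the order asked, and still so for the second after the job is handed in, with the robot touching nothing.
It also fails if it takes over 72 s, if anything falls off the work surface, if the arm or the gripper's body presses on something with over 40 N, if the wrist force passes 120 N, or if a joint passes its speed limit or range.

ROBOT

A 6-joint arm with a two-finger parallel gripper is mounted at the origin on the work surface. World frame = base frame: x ahead of the robot, y to its left, z up, the work surface at z = 0. Lengths are in m, angles in rad, forces in N, time in s.
With the tool pointing down it reaches from about 0.35 to 0.775 m from the base axis. Payload 7.3 kg.
Tool frame: the origin (TCP) lies on the front face of the gripper's body, between the roots of the fingers; the fingertips stand 66 mm ahead of it and the grasp point (between the pads) lies 47 mm ahead of it; z points along the fingers, y is the direction in which the jaws open and shut (so a half turn about z gives the same grasp; the last joint's range is limited). The gripper opens to 92 mm and grips with 3 to 60 N. Pads are 19 mm wide; open, the fingers measure 130 mm over their backs; the gripper's body (75 mm by 190 mm) begins 47 mm behind the grasp point.
Start: joints at [0.98, 0.342, 1.524, -0, 1.275, -0.146], TCP at [0.226, 0.474, 0.292] pointing down, gripper open.
Joint ranges: [-2.53, 2.53], [-0.77, 2.02], [0.04, 2.7], [-1, 4.14], [0.28, 2.66], [-3.11, 3.11]. Speed limits (rad/s): [2.57, 2.57, 3.14, 3.14, 3.14, 3.14].

INTERFACE

Orientations are given as [roll, pitch, yaw] about the fixed x, y, z axes, in that order (R = Rz(yaw) Ry(pitch) Rx(roll)).
In Python, from cell import observe, read_camera, hand_in, search_frame, tip_of gives the robot as it stands. The module is installed in compiled form; this text tells all that it offers.
- The arm moves only by the tool apply_moves, never from a script. Its argument "motion" is a list of rows, each an object with "offset": the shift along the tool's x, y, z in mm, a list of three; "rotation": the turn, a rotation vector about the tool's x, y, z in rad, a list of three. In form: [{"offset": [x, y, z], "rotation": [rx, ry, rz]}, ...]. A call has 1 to 12 rows; each row shifts and turns the pose as measured when the row begins, along the tool's axes as they then stand; what a row does not reach is not made up. A row lasts 1/12 s, in which the tool goes at most 41.7 mm and 7.16 degrees, less where a joint would pass 70% of its speed; a pose out of reach is approached as far as the arm can. A call with a gripper value outside its range is refused whole. "grip" is the closure, from 0 (fully open) to 1 (shut), set as the call begins (left out, the last holds). The fingers move at their own pace and stop on an object; "grip_force" is the grip in N (left out, the last holds). Time passes only in rows, so rows that do not move let the fingers close. It gives the time, the measured TCP pose, the force and the opening at its end, in the units of the state.
- observe(): the state, without advancing time (a new reading comes with each control period).
- read_camera(name): name is "side" or "top" or "wrist"; returns a dict with "img" (400x640x3 uint8, red, green, blue), "camera_matrix" (3x3 intrinsics, pixels), "R" (3x3) and "t" (3): a world point X has camera coordinates R X + t; the wrist camera has in their place "tool_from_camera" (4x4, takes a point from camera to tool coordinates, whose origin is the TCP and whose axes are the flange's). Camera axes: x right, y down, z forward; pixel columns grow to the right and rows downward; lengths in m; the calibration is good to about 2 mm. The wrist camera is an equidistant fisheye: a pixel r from the principal point sees the ray r / f radians off the axis. A picture is of the moment at which its call begins: read the wrist's pose just before it. There is no depth.
- hand_in(): hands the job in, once; it reports no verdict.
Trained networks look in a picture, given as the dict that the camera call returned (one of the last four; its "shot" number tells which), for a name from the list of things; names that differ only in an ending like _2 or _b are one class to them, and where a whole thing is asked for, a point or a joint stands for the part that bears it (a point fixed in the world has none). Each returns a list of dicts, best first, with "score" (0 to 1); they miss things now and then, are a little off and sometimes report something else, mostly with a low value. They report only what shows in the picture. A call takes as long as a camera call. They do not tell look-alikes from the thing itself.
- search_frame(query, picture): "location" ([x, y, z] in m, in world coordinates, good to about 4 mm: the middle of the surface that is visible of it).
- tip_of(query, picture): "location" ([x, y, z] in m, in world coordinates, good to about 4 mm: a listed point, or the origin of a listed thing).
The state is a dict: "time": time; "qpos": joint angles; "qvel": joint speeds; "joint_efforts": joint torques, N m; "tool_pos": TCP position; "tool_rot": TCP orientation; "contact_force": force on the tool from outside, world axes, zero at the start; "torque": the same for the moment, N m; "opening": finger opening in m.
Only numpy, scipy, OpenCV 4.12 (cv2) and the standard library are available. Lean on these libraries where they do the work, as an engineer would, in place of code of your own. Each camera call takes 0.05 s, during which the arm holds its last target.

## Working session

There is one attempt and no reset: what is moved stays moved. The work goes in short steps, Python scripts to look and compute and a tool call to move; the robot and the scene stay as the last step left them, time stands still between calls to the robot, and variables do not carry over. Pictures are saved under pics/ and viewed, and the job is handed in when it is done.

Besides the shell and the picture viewer there is one more tool, called as name([rows], argument=value, ...), one row to a line, values as JSON. apply_moves: Moves the arm, as the interface text tells. Its arguments: {"type":"object","properties":{"motion":{"type":"array"},"grip":{"type":"number"},"grip_force":{"type":"number"}},"required":["motion"]}

```bash
mkdir -p pics; cat > h.py <<'E'
import numpy as np, cv2
from cell import *
def save(p,n): cv2.imwrite('pics/'+n+'.png',cv2.cvtColor(p['img'],cv2.COLOR_RGB2BGR))
E
python3 - <<'E'
from h import *
s=observe(); print({k:np.round(v,3).tolist() for k,v in s.items()})
for n in ['top','side']:
    p=read_camera(n); save(p,n+'0')
    print(n, np.round(p['camera_matrix'],1).tolist(), np.round(p['R'],3).tolist(), np.round(p['t'],3).tolist())
    for q in ['car','garage','thumb_patch','store_floor','tractor','petrol_pump','cone','van','tree','road_sign']:
        print(q,[(np.round(d['location'],3).tolist(),round(d['score'],2)) for d in tip_of(q,p)][:5])
E
```

```text
{'time': 0.0, 'qpos': [0.98, 0.343, 1.525, -0.0, 1.275, -0.146], 'qvel': [0.001, -0.0, -0.0, 0.002, 0.002, -0.002], 'joint_efforts': [-0.0, -43.124, -24.422, 0.072, 0.056, -0.0], 'tool_pos': [0.226, 0.474, 0.292], 'tool_rot': [-3.14, -0.0, 2.697], 'contact_force': [-0.123, -0.155, -0.318], 'torque': [0.024, -0.01, 0.016], 'opening': 0.092}
top [[424.8, 0.0, 325.4], [0.0, 424.8, 197.9], [0.0, 0.0, 1.0]] [[0.013, -1.0, -0.016], [-0.998, -0.012, -0.068], [0.067, 0.017, -0.998]] [0.04, 0.545, 1.238]
car [([0.285, -0.23, 0.003], 0.74), ([0.507, -0.213, -0.002], 0.62), ([0.517, -0.328, 0.002], 0.61), ([0.397, -0.213, -0.002], 0.51), ([0.58, 0.023, 0.005], 0.34)]
garage [([0.577, 0.024, 0.004], 0.78)]
thumb_patch [([0.567, 0.129, 0.054], 0.59)]
store_floor []
tractor [([0.704, -0.282, 0.002], 0.74), ([0.404, 0.406, 0.001], 0.7)]
petrol_pump [([0.614, -0.34, -0.001], 0.61)]
cone [([0.624, -0.075, 0.055], 0.6)]
van [([0.706, -0.283, 0.0], 0.95), ([0.578, 0.02, 0.003], 0.49)]
tree [([0.626, 0.414, -0.003], 0.48)]
road_sign [([0.775, -0.057, 0.002], 0.54), ([0.579, 0.019, 0.005], 0.22)]
side [[481.5, 0.0, 313.9], [0.0, 481.5, 204.0], [0.0, 0.0, 1.0]] [[0.708, -0.706, -0.003], [-0.533, -0.532, -0.658], [0.463, 0.468, -0.753]] [-0.365, 0.343, 0.877]
car [([0.513, -0.326, 0.001], 0.98), ([0.284, -0.227, 0.001], 0.92), ([0.506, -0.217, -0.003], 0.76), ([0.58, 0.022, 0.005], 0.75), ([0.394, -0.212, 0.004], 0.64)]
garage [([0.577, 0.022, 0.004], 0.68)]
thumb_patch [([0.567, 0.127, 0.054], 0.95)]
store_floor []
tractor []
petrol_pump [([0.608, -0.346, -0.001], 0.76)]
cone [([0.628, 0.42, -0.002], 0.69), ([0.626, -0.076, 0.057], 0.64)]
van [([0.709, -0.278, -0.0], 0.57)]
tree [([0.631, 0.42, -0.002], 0.58)]
road_sign [([0.776, -0.056, 0.001], 0.67)]
```

View pics/top0.png

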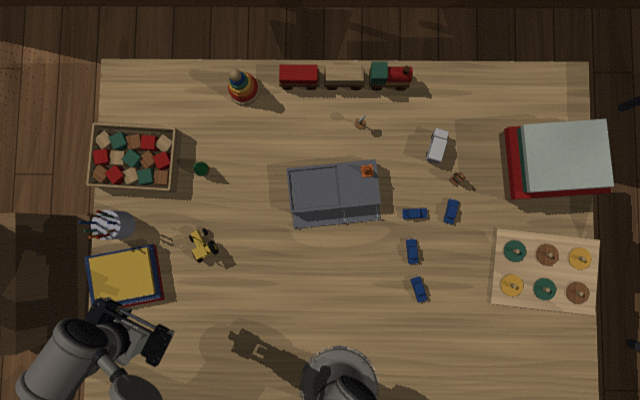

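View pics/side0.png

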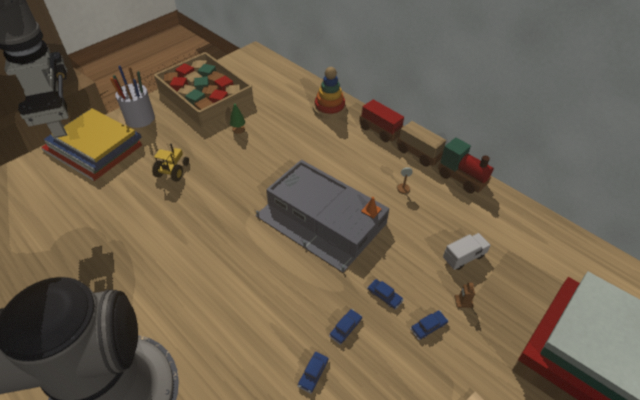

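The top view shows four blue cars at (415,214), (452,211), (413,251) and (419,289). The rightmost, (452,211), is near world (0.515,-0.327). The cone is on the right roof at (367,171). Next I'll refine the yaws of the garage and the car.

```bash
cat >> h.py <<'E'
def ray(p,uv,z):
    K=p['camera_matrix'];R=np.array(p['R']);t=np.array(p['t'])
    d=R.T@np.linalg.inv(K)@np.array([uv[0],uv[1],1.]); c=-R.T@t
    return c+d*(z-c[2])/d[2]
def proj(p,X):
    q=np.array(p['R'])@np.array(X)+np.array(p['t']); q=np.array(p['camera_matrix'])@q; return q[:2]/q[2]
E
python3 - <<'E'
from h import *
gx,gy=0.577,0.023
for n in ['top','side']:
    p=read_camera(n); im=p['img'].astype(int)
    m=((im[...,2]>im[...,0]+40)&(im[...,2]>60)).astype(np.uint8)
    k,l,st,c=cv2.connectedComponentsWithStats(m)
    for i in range(1,k):
        if st[i,4]<60: continue
        ys,xs=np.where(l==i)
        W=np.array([ray(p,(x,y),0.014)[:2] for x,y in zip(xs,ys)])
        mu=W.mean(0); r=cv2.minAreaRect((W*1000).astype(np.float32)); w,v=np.linalg.eigh(np.cov(W.T))
        print(n,c[i].round(0),mu.round(4),'rect',np.round(r[0],1),np.round(r[1],1),r[2],'pca yaw',np.arctan2(v[1,1],v[0,1]).round(3))
    for yaw in [0.06,0.09,0.12]:
        c_,s_=np.cos(yaw),np.sin(yaw)
        print(yaw,[proj(p,[gx+c_*a-s_*b,gy+s_*a+c_*b,.056]).round(1).tolist() for a,b in [(-.065,-.13),(-.065,.13),(.065,.13),(.065,-.13)]])
    u,v=(250,140) if n=='top' else (240,140)
    big=cv2.resize(p['img'][v:v+130,u:u+173],None,fx=4.6,fy=4.6,interpolation=cv2.INTER_CUBIC)
    big=cv2.convertScaleAbs(big,alpha=1.6); save({'img':big},n+'z')
    u,v=proj(p,[.515,-.327,.01]).astype(int)
    big=cv2.resize(p['img'][v-25:v+25,u-33:u+33],None,fx=10,fy=10,interpolation=cv2.INTER_CUBIC); save({'img':cv2.convertScaleAbs(big,alpha=1.6)},n+'car')
E
```

```text
top [451. 211.] [ 0.5111 -0.3245] rect [ 510.4 -323.9] [29.1 67.5] 75.7261734008789 pca yaw 2.89
top [414. 213.] [ 0.5033 -0.2159] rect [ 503.1 -217. ] [23.6 67.9] 0.7051446437835693 pca yaw 1.651
top [412. 251.] [ 0.3924 -0.2092] rect [ 391.5 -209.2] [66.1 27.6] 5.199796676635742 pca yaw -3.042
top [419. 289.] [ 0.2817 -0.229 ] rect [ 281.6 -228.3] [68.1 26.7] 18.51937484741211 pca yaw -2.831
0.06 [[380.0, 206.2], [289.3, 210.6], [287.5, 165.6], [377.5, 161.2]]
0.09 [[380.6, 204.8], [290.1, 211.9], [286.9, 167.0], [376.7, 159.9]]
0.12 [[381.2, 203.4], [290.9, 213.2], [286.3, 168.4], [375.9, 158.6]]
side [382. 288.] [ 0.5075 -0.2083] rect [ 507.7 -207.3] [25.3 44.4] 17.83354949951172 pca yaw 1.895
side [396. 300.] [ 0.5058 -0.2466] rect [ 505.2 -247.1] [24.3 13.7] 13.652209281921387 pca yaw -2.951
side [348. 320.] [ 0.403  -0.2093] rect [ 402.7 -210.3] [45.9 23.2] 1.5848581790924072 pca yaw 3.116
side [433. 320.] [ 0.5228 -0.3278] rect [ 522.3 -328.4] [24.4 47. ] 68.82564544677734 pca yaw 2.74
side [418. 329.] [ 0.4852 -0.3194] rect [ 486.1 -320.5] [24.2 12.5] 77.34464263916016 pca yaw 1.245
side [315. 364.] [ 0.2942 -0.2263] rect [ 294.2 -226.9] [41.2 24.1] 14.150627136230469 pca yaw -2.936
side [306. 383.] [ 0.2574 -0.2395] rect [ 258.9 -239.6] [15.5 24.6] 18.6585636138916 pca yaw 1.762
0.06 [[352.0, 245.5], [266.0, 186.5], [303.1, 158.0], [388.0, 210.6]]
0.09 [[353.8, 244.9], [265.4, 187.8], [301.5, 158.5], [388.3, 209.2]]
0.12 [[355.6, 244.2], [264.9, 189.1], [299.9, 159.0], [388.5, 207.8]]
```

View pics/topz.png

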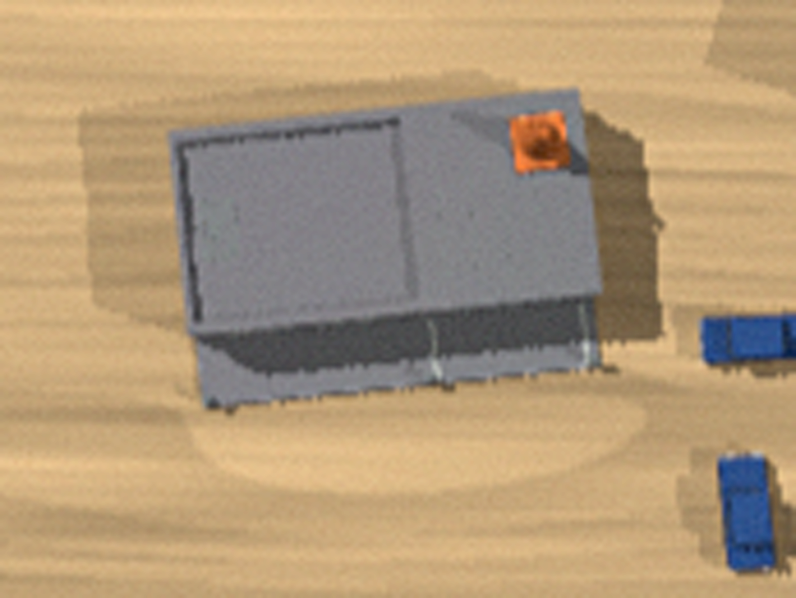

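View pics/sidez.png

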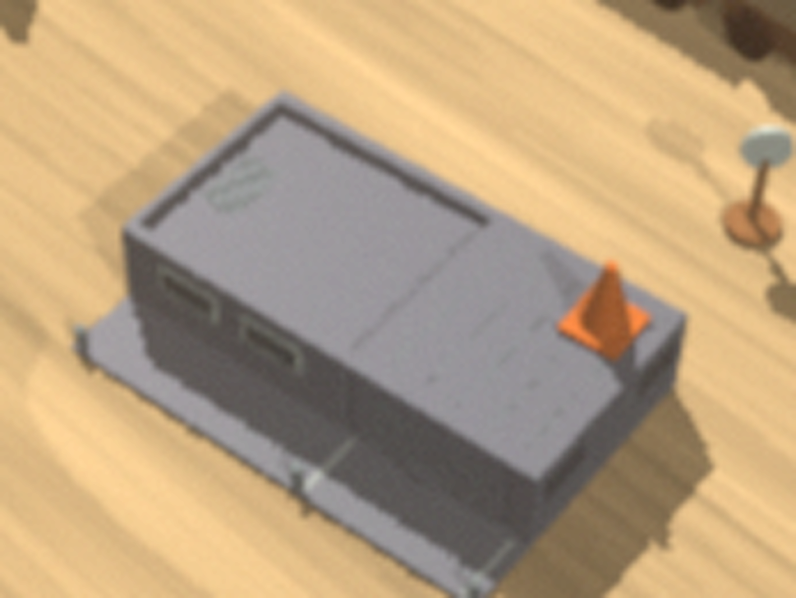

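View pics/topcar.png

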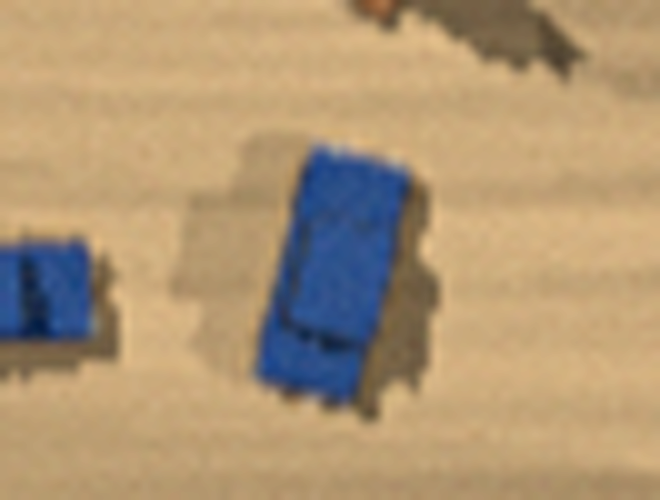

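View pics/sidecar.png

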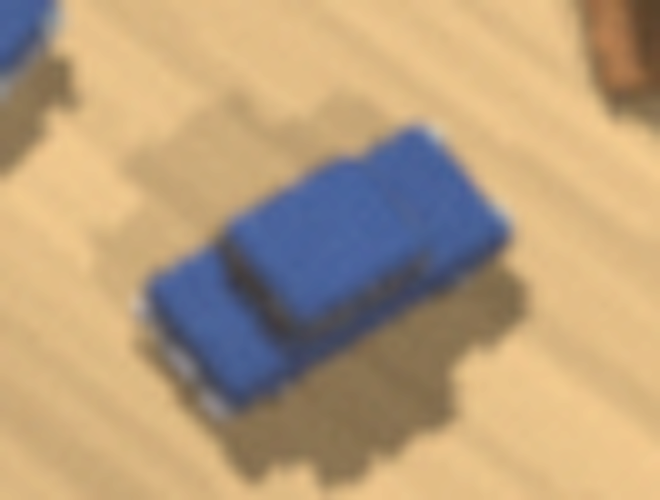

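```bash
python3 - <<'E'
from h import *
from scipy.optimize import least_squares
T=read_camera('top');S=read_camera('side')
loc=[(-.065,-.13),(-.065,.13),(.065,.13),(.065,-.13)]
ot=np.array([[602,293],[192,335],[170,132],[578,90]])/4.6+[250,140]-.4
os_=np.array([[540,478],[125,230],[282,92],[686,318]])/4.6+[240,140]-.4
def f(v,w=3):
    c,s=np.cos(v[2]),np.sin(v[2]); r=[]
    for p,o in ((T,ot),(S,os_)):
        if w==1 and p is S: continue
        if w==2 and p is T: continue
        for (a,b),q in zip(loc,o): r+=list(proj(p,[v[0]+c*a-s*b,v[1]+s*a+c*b,.056])-q)
    return np.array(r)
for w in (1,2,3):
    r=least_squares(f,[.577,.023,.1],args=(w,)); print(w,r.x.round(4),r.fun.round(1))
print([ (np.round(d['location'],4),d['score']) for q in ['thumb_patch','garage'] for p in (T,S) for d in tip_of(q,p)])
E
```

```text
1 [0.5773 0.0235 0.1159] [ 0.4  0.2 -0.7  0.5 -0.3 -0.2  0.6 -0.5]
2 [0.5783 0.0207 0.1198] [-0.2  0.9 -0.8 -0.3  0.  -0.4  0.9 -0.7]
3 [0.578  0.0219 0.118 ] [ 1.  -0.2 -0.1  0.3  0.2 -0.3  1.1 -0.8 -0.8  0.7 -1.2 -0.6 -0.3 -0.6
  0.4 -0.8]
[(array([0.5677, 0.1286, 0.0535]), 0.76), (array([0.5697, 0.1275, 0.0525]), 0.76), (array([ 7.046e-01, -2.805e-01, -5.000e-04]), 0.38), (array([0.5816, 0.0228, 0.004 ]), 0.58), (array([0.5801, 0.0237, 0.0036]), 0.83)]
```

apply_moves([
  {"offset":[-38,-13.9,0],"rotation":[0,0,0]},
  {"offset":[-38,-13.9,0],"rotation":[0,0,0]},
  {"offset":[-38,-13.9,0],"rotation":[0,0,0]},
  {"offset":[-38,-13.9,0],"rotation":[0,0,0]},
  {"offset":[-38,-13.9,0],"rotation":[0,0,0]},
  {"offset":[-38,-13.9,0],"rotation":[0,0,0]},
  {"offset":[-38,-13.9,0],"rotation":[0,0,0]},
  {"offset":[-38,-13.9,0],"rotation":[0,0,0]},
  {"offset":[-38,-13.9,0],"rotation":[0,0,0]},
  {"offset":[-38,-13.9,0],"rotation":[0,0,0]},
  {"offset":[-38,-13.9,0],"rotation":[0,0,0]},
  {"offset":[-38,-13.9,0],"rotation":[0,0,0]},
], grip=1, grip_force=20)

```text
time: 2.5
tool_pos: [0.5727, 0.123, 0.2923]
tool_rot: [3.136, -0.0, 2.712]
contact_force: [1.0, 1.1, 0.6]
opening: 0.016
```

apply_moves([
  {"offset":[0,0,12],"rotation":[0,0,0.12]},
  {"offset":[0,0,12],"rotation":[0,0,0.12]},
  {"offset":[0,0,12],"rotation":[0,0,0.12]},
  {"offset":[0,0,12],"rotation":[0,0,0.12]},
  {"offset":[0,0,12],"rotation":[0,0,0.12]},
  {"offset":[0,0,12],"rotation":[0,0,0.12]},
  {"offset":[0,0,12],"rotation":[0,0,0.12]},
  {"offset":[0,0,12],"rotation":[0,0,0.12]},
  {"offset":[0,0,10],"rotation":[0,0,0.05]},
  {"offset":[0,0,0],"rotation":[0,0,0]},
])

```text
time: 3.33
tool_pos: [0.5808, 0.1128, 0.1802]
tool_rot: [3.136, -0.002, 1.654]
contact_force: [-1.2, -0.3, -0.2]
opening: 0.0007
```

```bash
cat >> h.py <<'E'
from scipy.spatial.transform import Rotation as Ro
def to(pos,yaw):
    s=observe(); R=Ro.from_euler('xyz',s['tool_rot']); G=Ro.from_euler('xyz',[np.pi,0,yaw])
    print('t',round(s['time'],2),'pos',np.round(s['tool_pos'],4),'rpy',np.round(s['tool_rot'],3),'F',np.round(s['contact_force'],2),'open',round(s['opening'],4))
    print('offset mm',(R.inv().apply(np.array(pos)-s['tool_pos'])*1000).round(1),'rotvec',(R.inv()*G).as_rotvec().round(4))
GX,GY,GA=.578,.0225,.117
def g2w(a,b): c,s=np.cos(GA),np.sin(GA); return [GX+c*a-s*b,GY+s*a+c*b]
def wray(p,uv,s,z):
    K=p['camera_matrix']; x=(uv[0]-K[0,2])/K[0,0]; y=(uv[1]-K[1,2])/K[1,1]; r=np.hypot(x,y)
    d=np.array([x/r*np.sin(r),y/r*np.sin(r),np.cos(r)]) if r>1e-9 else np.array([0,0,1.])
    T=np.array(p['tool_from_camera']); R=Ro.from_euler('xyz',s['tool_rot']).as_matrix()
    o=R@T[:3,3]+s['tool_pos']; d=R@T[:3,:3]@d
    return o+d*(z-o[2])/d[2]
E
python3 - <<'E'
from h import *
s=observe();p=read_camera('wrist'); save(p,'w1'); print(p['camera_matrix'],np.round(p['tool_from_camera'],3))
for q in ['thumb_patch','garage']: print(q,[(np.round(d['location'],4).tolist(),round(d['score'],2)) for d in tip_of(q,p)])
print(g2w(0,.1045)); to(g2w(0,.1045)+[.15],GA+np.pi/2)
E
```

```text
[[309.70691629   0.         320.20750493]
 [  0.         309.70691629 203.829466  ]
 [  0.           0.           1.        ]] [[ 0.    -0.959 -0.283  0.077]
 [ 1.     0.     0.     0.   ]
 [-0.    -0.283  0.959 -0.091]
 [ 0.     0.     0.     1.   ]]
thumb_patch [([0.5695, 0.1273, 0.0532], 0.59)]
garage []
[np.float64(0.5658013756734033), np.float64(0.1262855652995086)]
t 3.48 pos [0.582  0.1129 0.1829] rpy [ 3.131e+00 -2.000e-03  1.658e+00] F [0.45 0.22 0.32] open 0.0007
offset mm [ 14.7 -15.3  32.7] rotvec [ 0.0104 -0.0019 -0.0295]
```

View pics/w1.png

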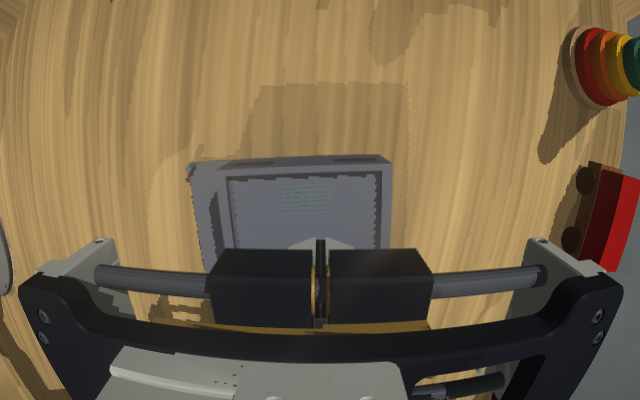

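The wrist view shows the ribbed patch centred near (305,194), and the panel's left edge and recess in view from (230,178) to (380,175).

```bash
python3 - <<'E'
from h import *
s=observe();p=read_camera('wrist')
g=lambda X:(np.array([[np.cos(GA),np.sin(GA)],[-np.sin(GA),np.cos(GA)]])@(X[:2]-[GX,GY])).round(4)
for uv,z in [((305,194),.051),((280,180),.051),((331,209),.051),((229,178),.056),((380,174),.056),((392,161),.056)]:
    X=wray(p,uv,s,z); print(uv,X.round(4),'garage',g(X))
E
```

```text
(305, 194) [0.5706 0.1312 0.051 ] garage [0.0053 0.1088]
(280, 180) [0.5514 0.1403 0.051 ] garage [-0.0127  0.1201]
(331, 209) [0.591  0.1212 0.051 ] garage [0.0244 0.0965]
(229, 178) [0.5137 0.1401 0.056 ] garage [-0.0501  0.1243]
(380, 174) [0.6236 0.1521 0.056 ] garage [0.0605 0.1234]
(392, 161) [0.6313 0.1625 0.056 ] garage [0.0693 0.1329]
```

```bash
sed -i 's/GX,GY,GA=.578,.0225,.117/GX,GY,GA=.580,.0235,.117/' h.py; python3 - <<'E'
from h import *
print(g2w(0,.1045)); to(g2w(0,.1045)+[.13],GA+np.pi/2)
E
```

```text
[np.float64(0.5678013756734033), np.float64(0.1272855652995086)]
t 3.53 pos [0.5822 0.1129 0.1832] rpy [ 3.130e+00 -2.000e-03  1.658e+00] F [ 0.09 -0.37  1.35] open 0.0006
offset mm [ 15.5 -13.7  53.1] rotvec [ 0.0113 -0.0019 -0.0298]
```

apply_moves([
  {"offset":[4,-3.5,11],"rotation":[0.003,0,-0.007]},
  {"offset":[4,-3.5,11],"rotation":[0.003,0,-0.007]},
  {"offset":[4,-3.5,11],"rotation":[0.003,0,-0.008]},
  {"offset":[3.5,-3.2,10],"rotation":[0.003,0,-0.008]},
  {"offset":[0,0,0],"rotation":[0,0,0]},
  {"offset":[0,0,0],"rotation":[0,0,0]},
])

```text
time: 4.03
tool_pos: [0.5662, 0.129, 0.1381]
tool_rot: [3.14, -0.002, 1.696]
contact_force: [0.3, 0.2, 0.4]
opening: 0.0004
```

```bash
python3 - <<'E'
from h import *
to(g2w(0,.1045)+[.123],GA+np.pi/2)
E
```

```text
t 4.03 pos [0.5662 0.129  0.1381] rpy [ 3.140e+00 -2.000e-03  1.696e+00] F [0.31 0.21 0.45] open 0.0004
offset mm [-2.   1.3 15.1] rotvec [ 0.002  -0.0018  0.008 ]
```

apply_moves([
  {"offset":[-1,0.6,7],"rotation":[0,0,0.004]},
  {"offset":[-1,0.6,7],"rotation":[0,0,0.004]},
  {"offset":[0,0,0],"rotation":[0,0,0]},
  {"offset":[0,0,0],"rotation":[0,0,0]},
])

```text
time: 4.37
tool_pos: [0.5684, 0.1271, 0.1231]
tool_rot: [3.138, -0.002, 1.687]
contact_force: [0.3, -0.2, 0.2]
opening: 0.0008
```

apply_moves([
  {"offset":[0,0,1.5],"rotation":[0,0,0]},
  {"offset":[0,0,1.5],"rotation":[0,0,0]},
])

```text
time: 4.53
tool_pos: [0.5689, 0.1268, 0.1203]
tool_rot: [3.137, -0.002, 1.687]
contact_force: [-0.2, -0.6, -0.6]
opening: 0.0002
```

apply_moves([
  {"offset":[0,0,1],"rotation":[0,0,0]},
  {"offset":[0,0,1],"rotation":[0,0,0]},
])

```text
time: 4.7
tool_pos: [0.5692, 0.1266, 0.1184]
tool_rot: [3.136, -0.002, 1.687]
contact_force: [-0.0, -0.4, -0.6]
opening: 0.0003
```

apply_moves([
  {"offset":[0,0,1],"rotation":[0,0,0]},
])

```text
time: 4.78
tool_pos: [0.5693, 0.1266, 0.1175]
tool_rot: [3.136, -0.002, 1.687]
contact_force: [-0.7, 0.2, -0.0]
opening: 0.0007
```

apply_moves([
  {"offset":[0,0,1],"rotation":[0,0,0]},
])

```text
time: 4.87
tool_pos: [0.5693, 0.1266, 0.1165]
tool_rot: [3.136, -0.002, 1.687]
contact_force: [-0.3, 0.6, -0.3]
opening: 0.0007
```

apply_moves([
  {"offset":[0,0,1],"rotation":[0,0,0]},
])

```text
time: 4.95
tool_pos: [0.5694, 0.1266, 0.1155]
tool_rot: [3.136, -0.002, 1.686]
contact_force: [-0.6, -1.2, 1.9]
opening: 0.0003
```

apply_moves([
  {"offset":[0,0,0.7],"rotation":[0,0,0]},
])

```text
time: 5.03
tool_pos: [0.5695, 0.1266, 0.115]
tool_rot: [3.135, -0.002, 1.687]
contact_force: [-1.0, -1.1, 4.6]
opening: 0.0004
```

apply_moves([
  {"offset":[0,0,0.5],"rotation":[0,0,0]},
])

```text
time: 5.12
tool_pos: [0.5695, 0.1266, 0.1149]
tool_rot: [3.135, -0.001, 1.687]
contact_force: [-2.6, 0.3, 4.8]
opening: 0.0007
```

apply_moves([
  {"offset":[0,0,1],"rotation":[0,0,0]},
])

```text
time: 5.2
tool_pos: [0.5695, 0.1266, 0.1145]
tool_rot: [3.135, -0.001, 1.687]
contact_force: [-3.1, -0.9, 8.4]
opening: 0.0004
```

apply_moves([
  {"offset":[0,0,1],"rotation":[0,0,0]},
])

```text
time: 5.28
tool_pos: [0.5695, 0.1267, 0.1143]
tool_rot: [3.135, -0.001, 1.687]
contact_force: [-3.2, -0.5, 9.1]
opening: 0.0005
```

apply_moves([
  {"offset":[0,-0.3,1.5],"rotation":[0,0,0]},
])

```text
time: 5.37
tool_pos: [0.5694, 0.1266, 0.1139]
tool_rot: [3.134, -0.001, 1.687]
contact_force: [-2.4, -0.8, 10.2]
opening: 0.0006
```

apply_moves([
  {"offset":[0,-0.3,1.6],"rotation":[0,0,0]},
])

```text
time: 5.45
tool_pos: [0.5694, 0.1266, 0.1136]
tool_rot: [3.132, -0.001, 1.687]
contact_force: [-3.5, -0.8, 13.1]
opening: 0.0001
```

apply_moves([
  {"offset":[-2,-0.3,1.6],"rotation":[0.002,0,0]},
])

```text
time: 5.53
tool_pos: [0.5695, 0.1255, 0.1136]
tool_rot: [3.133, -0.002, 1.687]
contact_force: [-4.1, 4.9, 13.4]
opening: 0.0
```

apply_moves([
  {"offset":[-3,-0.2,1.6],"rotation":[0.002,0,0]},
])

```text
time: 5.62
tool_pos: [0.5698, 0.1237, 0.1136]
tool_rot: [3.133, -0.004, 1.687]
contact_force: [-4.9, 4.2, 11.7]
opening: 0.0004
```

apply_moves([
  {"offset":[-2.5,-1,1.9],"rotation":[0.003,0,0]},
])

```text
time: 5.7
tool_pos: [0.5697, 0.1222, 0.1136]
tool_rot: [3.133, -0.006, 1.687]
contact_force: [-0.9, 5.7, 12.9]
opening: 0.0005
```

apply_moves([
  {"offset":[-2.5,-1,1.9],"rotation":[0.003,0.002,0]},
])

```text
time: 5.78
tool_pos: [0.5699, 0.1209, 0.1136]
tool_rot: [3.132, -0.009, 1.687]
contact_force: [-2.4, 5.5, 12.7]
opening: 0.0002
```

```bash
python3 - <<'E'
from h import *
for n in ['side']:
    p=read_camera(n);u,v=(240,140)
    big=cv2.resize(p['img'][v:v+130,u:u+173],None,fx=4.6,fy=4.6,interpolation=cv2.INTER_CUBIC)
    save({'img':cv2.convertScaleAbs(big,alpha=1.6)},n+'z1')
s=observe();print(s['contact_force'],s['tool_pos'])
E
```

```text
[-2.18711138  5.34090498 12.44390125] [0.56996576 0.1205729  0.11367057]
```

View pics/sidez1.png

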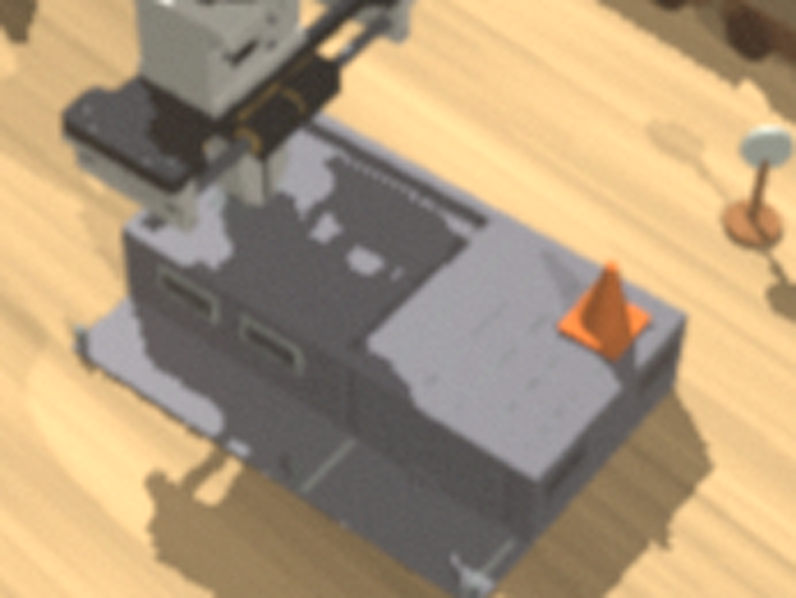

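apply_moves([
  {"offset":[-3,-1,2.1],"rotation":[0.005,-0.005,0]},
])

```text
time: 5.92
tool_pos: [0.5702, 0.1188, 0.1136]
tool_rot: [3.133, -0.006, 1.687]
contact_force: [-2.6, 5.8, 13.3]
opening: 0.0008
```

apply_moves([
  {"offset":[-3,-1,2.1],"rotation":[0.005,-0.005,0]},
])

```text
time: 6.0
tool_pos: [0.5705, 0.1169, 0.1135]
tool_rot: [3.134, -0.003, 1.687]
contact_force: [-1.8, 5.3, 13.3]
opening: 0.0002
```

apply_moves([
  {"offset":[-3,-1.2,2.1],"rotation":[0.005,-0.005,0]},
])

```text
time: 6.08
tool_pos: [0.5708, 0.115, 0.1136]
tool_rot: [3.135, 0.001, 1.687]
contact_force: [-1.0, 5.1, 12.8]
opening: 0.0005
```

```bash
python3 - <<'E'
from h import *
p=read_camera('wrist'); save(p,'w2')
s=observe();print(s['contact_force'],s['tool_pos'])
E
```

```text
[-2.01831221  3.29844262 12.77592732] [0.57080489 0.11477947 0.11357173]
```

View pics/w2.png

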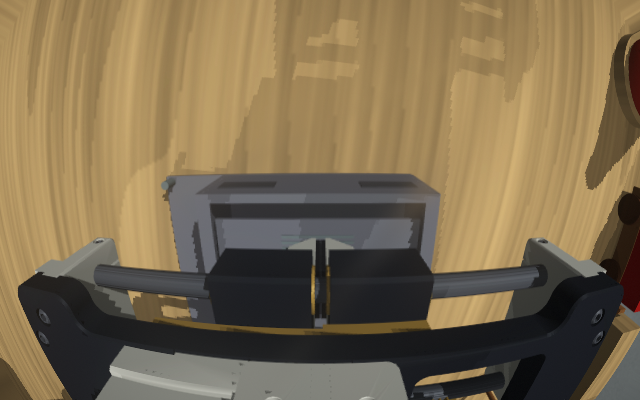

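apply_moves([
  {"offset":[-4,-1,2.2],"rotation":[0.002,0,0]},
  {"offset":[-4,-1,2.2],"rotation":[0.002,-0.002,0]},
])

```text
time: 6.3
tool_pos: [0.5713, 0.1094, 0.1133]
tool_rot: [3.132, -0.0, 1.687]
contact_force: [-3.5, 5.2, 14.3]
opening: 0.0005
```

apply_moves([
  {"offset":[-4.5,-1,2.3],"rotation":[0.002,-0.002,0]},
  {"offset":[-4.5,-1,2.3],"rotation":[0.002,-0.002,0]},
])

```text
time: 6.47
tool_pos: [0.5719, 0.1026, 0.1131]
tool_rot: [3.129, 0.001, 1.687]
contact_force: [-4.3, 5.1, 15.7]
opening: 0.0002
```

```bash
python3 - <<'E'
from h import *
to(g2w(0,.0045)+[.1135],GA+np.pi/2)
p=read_camera('wrist'); save(p,'w3')
E
```

```text
t 6.47 pos [0.5719 0.1026 0.1131] rpy [3.129e+00 1.000e-03 1.687e+00] F [-4.28  5.06 15.73] open 0.0002
offset mm [-75.   -1.1  -0.3] rotvec [ 0.0131  0.0007 -0.0006]
```

View pics/w3.png

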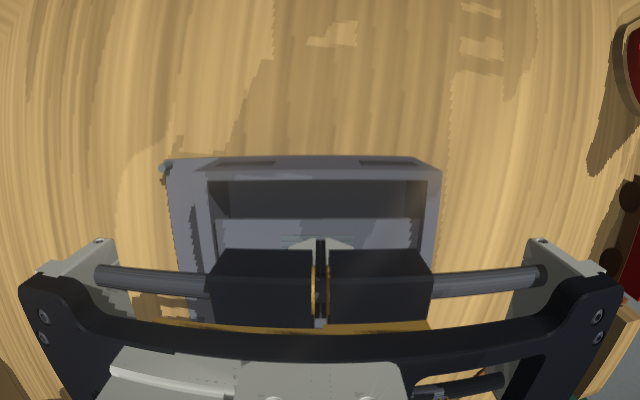

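The panel follows the fingers: its edge is at row 220, the hole is visible above it, and the ribs are still just ahead of the fingertips. I'll carry on.

apply_moves([
  {"offset":[-4.5,-1.4,2.0],"rotation":[0.006,-0.002,0]},
  {"offset":[-4.5,-1.4,2.0],"rotation":[0.006,-0.002,0]},
  {"offset":[-4.5,-1.2,2.0],"rotation":[0.004,-0.002,0]},
])

```text
time: 6.77
tool_pos: [0.5731, 0.092, 0.1139]
tool_rot: [3.13, 0.003, 1.687]
contact_force: [-1.7, 6.2, 11.7]
opening: 0.0005
```

apply_moves([
  {"offset":[-5,-1.3,2.1],"rotation":[0.005,-0.002,0]},
  {"offset":[-5,-1.3,2.1],"rotation":[0.005,-0.002,0]},
])

```text
time: 6.93
tool_pos: [0.5741, 0.084, 0.1137]
tool_rot: [3.131, 0.004, 1.687]
contact_force: [-0.5, 5.6, 12.0]
opening: 0.0004
```

apply_moves([
  {"offset":[-5,-1,2.4],"rotation":[0.003,-0.002,0]},
  {"offset":[-5,-1,2.4],"rotation":[0.003,-0.002,0]},
])

```text
time: 7.1
tool_pos: [0.5751, 0.076, 0.1131]
tool_rot: [3.13, 0.005, 1.687]
contact_force: [-3.5, 6.6, 15.3]
opening: 0.0003
```

apply_moves([
  {"offset":[-5,-1.2,2.3],"rotation":[0.004,-0.001,0]},
  {"offset":[-5,-1.2,2.3],"rotation":[0.004,-0.001,0]},
])

```text
time: 7.27
tool_pos: [0.576, 0.0679, 0.1131]
tool_rot: [3.13, 0.005, 1.687]
contact_force: [-2.6, 5.8, 15.1]
opening: 0.0002
```

apply_moves([
  {"offset":[-5,-1.2,2.3],"rotation":[0.004,-0.001,0]},
  {"offset":[-5,-1.2,2.3],"rotation":[0.004,-0.001,0]},
])

```text
time: 7.43
tool_pos: [0.5769, 0.0597, 0.1133]
tool_rot: [3.129, 0.004, 1.687]
contact_force: [-2.6, 5.9, 14.7]
opening: 0.0007
```

```bash
python3 - <<'E'
from h import *
to(g2w(0,.0045)+[.1135],GA+np.pi/2)
p=read_camera('wrist'); save(p,'w4')
E
```

```text
t 7.43 pos [0.5769 0.0597 0.1133] rpy [3.129 0.004 1.687] F [-2.63  5.88 14.74] open 0.0007
offset mm [-31.8  -1.1  -0.1] rotvec [ 0.0124  0.0042 -0.0006]
```

View pics/w4.png

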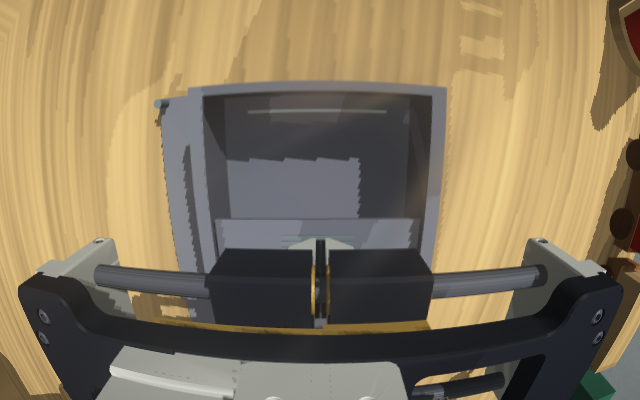

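apply_moves([
  {"offset":[-5,-1.2,2.3],"rotation":[0.004,-0.001,0]},
  {"offset":[-5,-1.2,2.3],"rotation":[0.004,-0.001,0]},
  {"offset":[-5,-1.2,2.3],"rotation":[0.004,-0.001,0]},
])

```text
time: 7.73
tool_pos: [0.5783, 0.0469, 0.1133]
tool_rot: [3.129, 0.004, 1.687]
contact_force: [-1.8, 5.4, 14.0]
opening: 0.0007
```

apply_moves([
  {"offset":[-5,-1.2,2.3],"rotation":[0.004,-0.002,0]},
  {"offset":[-5,-1.2,2.3],"rotation":[0.004,-0.002,0]},
  {"offset":[-4,-1.2,2.3],"rotation":[0.004,-0.002,0]},
])

```text
time: 7.98
tool_pos: [0.5796, 0.0353, 0.1132]
tool_rot: [3.128, 0.007, 1.687]
contact_force: [-2.3, 5.1, 14.6]
opening: 0.0004
```

apply_moves([
  {"offset":[-3,-1,2.3],"rotation":[0.004,-0.002,0]},
  {"offset":[-3,-1,2.3],"rotation":[0.004,-0.002,0]},
])

```text
time: 8.15
tool_pos: [0.5802, 0.0308, 0.1132]
tool_rot: [3.129, 0.009, 1.686]
contact_force: [-2.4, 5.3, 15.0]
opening: -0.0001
```

apply_moves([
  {"offset":[-3,-1,2.2],"rotation":[0.004,0,0]},
])

```text
time: 8.23
tool_pos: [0.5805, 0.0287, 0.1132]
tool_rot: [3.129, 0.008, 1.686]
contact_force: [-2.8, 5.3, 15.3]
opening: 0.0004
```

apply_moves([
  {"offset":[-3,-1,2.2],"rotation":[0.004,0,0]},
])

```text
time: 8.32
tool_pos: [0.5807, 0.0269, 0.1133]
tool_rot: [3.129, 0.007, 1.686]
contact_force: [-2.2, 9.5, 14.4]
opening: 0.0006
```

apply_moves([
  {"offset":[-3,-1,2.2],"rotation":[0.004,0,0]},
])

```text
time: 8.4
tool_pos: [0.581, 0.0255, 0.1133]
tool_rot: [3.13, 0.004, 1.686]
contact_force: [-1.5, 10.8, 14.3]
opening: 0.0003
```

```bash
python3 - <<'E'
from h import *
to(g2w(0,.0045)+[.1135],GA+np.pi/2)
p=read_camera('wrist'); save(p,'w5')
E
```

```text
t 8.4 pos [0.581  0.0255 0.1133] rpy [3.13  0.004 1.686] F [-1.48 10.84 14.31] open 0.0003
offset mm [ 2.6 -1.2 -0.3] rotvec [ 0.012   0.0044 -0.0021]
```

View pics/w5.png

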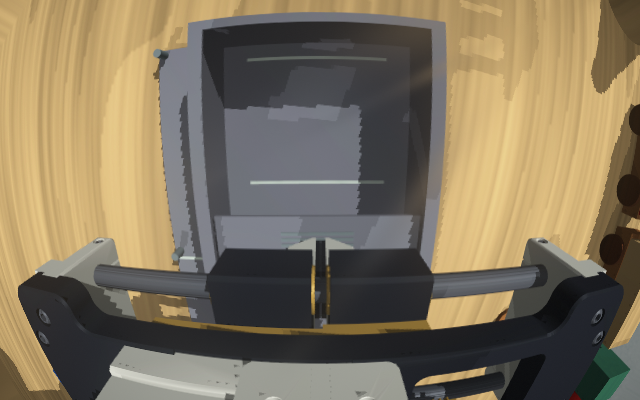

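apply_moves([
  {"offset":[0,0,-6],"rotation":[0,0,0]},
  {"offset":[0,0,-20],"rotation":[0,0,0]},
  {"offset":[0,0,-36],"rotation":[0.004,0.002,0]},
  {"offset":[0,0,-36],"rotation":[0.004,0.002,0]},
  {"offset":[0,0,-36],"rotation":[0.004,0.001,0]},
])

```text
time: 8.87
tool_pos: [0.5764, 0.0267, 0.2448]
tool_rot: [-3.126, -0.005, 1.686]
contact_force: [0.6, 1.0, 0.1]
opening: 0.0003
```

apply_moves([
  {"offset":[-36,-12,0],"rotation":[0,0,0]},
  {"offset":[-36,-12,0],"rotation":[0,0,0]},
  {"offset":[-36,-12,0],"rotation":[0,0,0]},
  {"offset":[-36,-12,0],"rotation":[0,0,0]},
  {"offset":[-36,-12,0],"rotation":[0,0,0]},
  {"offset":[-36,-12,0],"rotation":[0,0,0]},
  {"offset":[-36,-12,0],"rotation":[0,0,0]},
  {"offset":[-36,-12,0],"rotation":[0,0,0]},
  {"offset":[-20,-8,0],"rotation":[0,0,0]},
], grip=0.4)

```text
time: 9.62
tool_pos: [0.5117, -0.2996, 0.2562]
tool_rot: [3.135, 0.002, 1.699]
contact_force: [-0.4, -0.1, -1.0]
opening: 0.0538
```

apply_moves([
  {"offset":[0,0,2],"rotation":[0,0,-0.12]},
  {"offset":[0,0,2],"rotation":[0,0,-0.12]},
  {"offset":[0,0,2],"rotation":[0,0,-0.12]},
  {"offset":[0,0,2],"rotation":[0,0,-0.12]},
  {"offset":[0,0,2],"rotation":[0,0,-0.12]},
  {"offset":[0,0,2],"rotation":[0,0,-0.12]},
  {"offset":[0,0,2],"rotation":[0,0,-0.12]},
  {"offset":[0,0,2],"rotation":[0,0,-0.12]},
  {"offset":[0,0,2],"rotation":[0,0,-0.12]},
  {"offset":[0,0,0],"rotation":[0,0,-0.12]},
  {"offset":[0,0,0],"rotation":[0,0,0]},
])

```text
time: 10.53
tool_pos: [0.5076, -0.3086, 0.2351]
tool_rot: [-3.141, 0.004, 2.941]
contact_force: [0.1, 0.5, 0.0]
opening: 0.0552
```

```bash
python3 - <<'E'
from h import *
to([.513,-.326,.12],2.89)
s=observe();p=read_camera('wrist'); save(p,'w6')
print([(np.round(d['location'],4).tolist(),round(d['score'],2)) for d in tip_of('car',p)])
p=read_camera('top'); save(p,'top6')
E
```

```text
t 10.53 pos [ 0.5076 -0.3086  0.2351] rpy [-3.141  0.004  2.941] F [0.07 0.54 0.04] open 0.0552
offset mm [ -8.3 -15.9 115.1] rotvec [-0.0008  0.0038  0.0511]
[([0.5086, -0.2194, 0.0003], 0.87), ([0.3943, -0.2085, 0.0023], 0.62), ([0.5163, -0.3232, -0.0009], 0.57)]
```

View pics/w6.png

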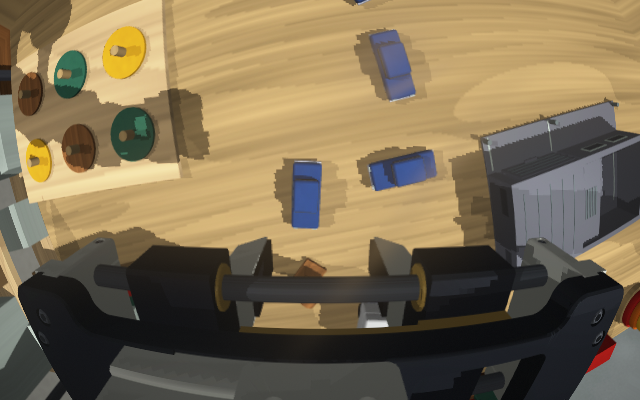

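View pics/top6.png

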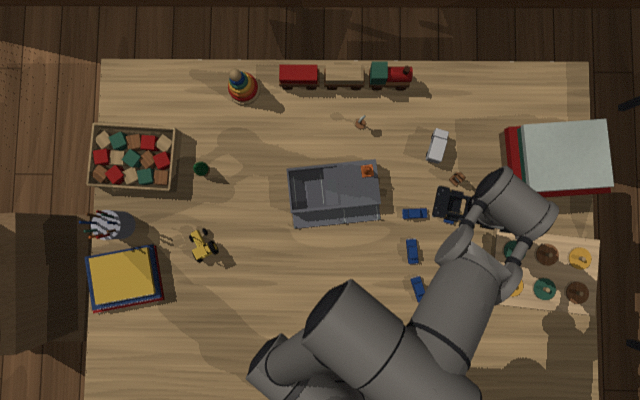

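```bash
python3 - <<'E'
from h import *
s=observe();p=read_camera('wrist')
im=p['img'].astype(int); m=((im[...,2]>im[...,0]+35)&(im[...,2]>60)).astype(np.uint8)
k,l,st,c=cv2.connectedComponentsWithStats(m)
for i in range(1,k):
    if st[i,4]<60: continue
    ys,xs=np.where(l==i)
    W=np.array([wray(p,(x,y),s,0.015)[:2] for x,y in zip(xs,ys)])
    r=cv2.minAreaRect((W*1000).astype(np.float32)); w,v=np.linalg.eigh(np.cov(W.T))
    print(c[i].round(0),W.mean(0).round(4),np.round(r[0],1),np.round(r[1],1),r[2],'yaw',np.arctan2(v[1,1],v[0,1]).round(3))
E
```

```text
[384.  36.] [ 0.3653 -0.2131] [ 365.  -213.3] [25.5 10. ] 88.60565948486328 yaw 1.65
[395.  60.] [ 0.392  -0.2068] [ 391.  -207.4] [31.1 23. ] 5.9682698249816895 yaw 3.041
[396.  80.] [ 0.4126 -0.2103] [ 412.9 -208.6] [ 8.8 25.4] 2.4440548419952393 yaw 1.71
[405.  92.] [ 0.4265 -0.2039] [ 427.3 -205.4] [ 5.6 22.6] 14.03323745727539 yaw 1.752
[413. 168.] [ 0.5055 -0.2079] [ 505.4 -206.5] [28.1 47.1] 9.17729663848877 yaw 1.87
[380. 176.] [ 0.5074 -0.2451] [ 506.2 -242.7] [28.  21.2] 4.637637615203857 yaw -2.881
[306. 196.] [ 0.5131 -0.3241] [ 512.7 -324.6] [28.  69.3] 75.64517974853516 yaw 2.871
```

```bash
python3 - <<'E'
from h import *
to([.5135,-.3248,.115],2.882)
E
```

```text
t 10.73 pos [ 0.5077 -0.3086  0.2353] rpy [-3.141  0.004  2.933] F [-0.17  0.9   0.32] open 0.0548
offset mm [ -8.5 -14.5 120.4] rotvec [-0.0009  0.0042  0.0513]
```

apply_moves([
  {"offset":[-2.2,-3.7,25],"rotation":[0,0,0.013]},
  {"offset":[-2.2,-3.6,25],"rotation":[0,0,0.013]},
  {"offset":[-2.2,-3.6,25],"rotation":[0,0,0.013]},
  {"offset":[-2,-3.6,25],"rotation":[0,0,0.013]},
  {"offset":[0,0,14],"rotation":[0,0,0]},
  {"offset":[0,0,0],"rotation":[0,0,0]},
  {"offset":[0,0,0],"rotation":[0,0,0]},
])

```text
time: 11.32
tool_pos: [0.5153, -0.3268, 0.1201]
tool_rot: [-3.138, 0.011, 2.862]
contact_force: [0.0, -0.6, 0.0]
opening: 0.0551
```

```bash
python3 - <<'E'
from h import *
to([.5135,-.3248,.069],2.882)
E
```

```text
t 11.32 pos [ 0.5153 -0.3268  0.1201] rpy [-3.138  0.011  2.862] F [ 0.01 -0.55  0.02] open 0.0551
offset mm [ 2.9  1.6 51. ] rotvec [-0.0037  0.0112 -0.0199]
```

apply_moves([
  {"offset":[1,0.5,12],"rotation":[-0.001,0.003,-0.006]},
  {"offset":[1,0.5,12],"rotation":[-0.001,0.003,-0.006]},
  {"offset":[1,0.4,12],"rotation":[-0.001,0.003,-0.006]},
  {"offset":[0,0,10],"rotation":[0,0.002,0]},
  {"offset":[0,0,4],"rotation":[0,0,0]},
  {"offset":[0,0,0],"rotation":[0,0,0]},
  {"offset":[0,0,0],"rotation":[0,0,0]},
])

```text
time: 11.9
tool_pos: [0.5143, -0.3253, 0.0685]
tool_rot: [-3.139, 0.004, 2.88]
contact_force: [0.1, 0.7, 0.0]
opening: 0.0549
```

```bash
python3 - <<'E'
from h import *
to([.5135,-.3248,.069],2.882)
p=read_camera('wrist'); save(p,'w7')
E
```

```text
t 11.9 pos [ 0.5143 -0.3253  0.0685] rpy [-3.139  0.004  2.88 ] F [0.14 0.67 0.01] open 0.0549
offset mm [ 0.9  0.3 -0.5] rotvec [-0.0026  0.004  -0.0019]
```

View pics/w7.png

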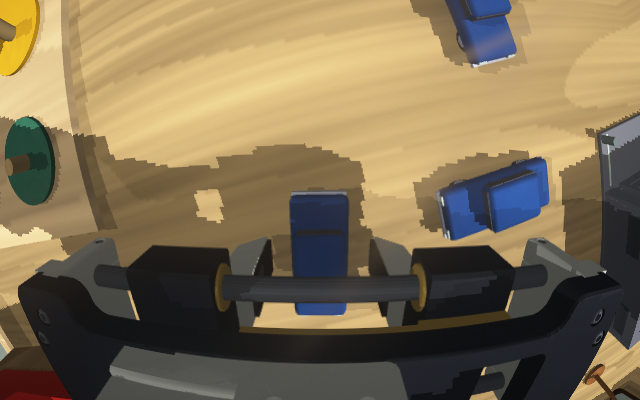

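The car sits centred between the open fingers (columns 290–348). I'll close on it.

apply_moves([
  {"offset":[0,0,0],"rotation":[0,0,0]},
  {"offset":[0,0,0],"rotation":[0,0,0]},
  {"offset":[0,0,0],"rotation":[0,0,0]},
  {"offset":[0,0,0],"rotation":[0,0,0]},
  {"offset":[0,0,0],"rotation":[0,0,0]},
  {"offset":[0,0,0],"rotation":[0,0,0]},
], grip=1, grip_force=20)

```text
time: 12.45
tool_pos: [0.5152, -0.326, 0.0707]
tool_rot: [-3.137, 0.008, 2.88]
contact_force: [-0.5, 0.9, -1.0]
opening: 0.0299
```

apply_moves([
  {"offset":[0,0,-5],"rotation":[0,0,0]},
  {"offset":[0,0,-15],"rotation":[0,0,0]},
  {"offset":[0,0,-30],"rotation":[0,0,0]},
  {"offset":[0,0,-38],"rotation":[0,0,0]},
  {"offset":[0,0,-38],"rotation":[0,0,0]},
  {"offset":[0,0,-30],"rotation":[0,0,0]},
])

```text
time: 12.95
tool_pos: [0.511, -0.3226, 0.2247]
tool_rot: [3.138, -0.011, 2.88]
contact_force: [0.9, -0.2, -0.6]
opening: 0.0297
```

```bash
python3 - <<'E'
from h import *
to(g2w(0,.075)+[.21],GA+np.pi/2); print(g2w(0,.075))
p=read_camera('wrist'); save(p,'w8')
E
```

```text
t 12.95 pos [ 0.511  -0.3226  0.2247] rpy [ 3.138 -0.011  2.88 ] F [ 0.91 -0.2  -0.63] open 0.0297
offset mm [ 50.5 421.8  16.9] rotvec [-0.0028 -0.0117  1.1919]
[np.float64(0.571245006464165), np.float64(0.09798724782261381)]
```

View pics/w8.png

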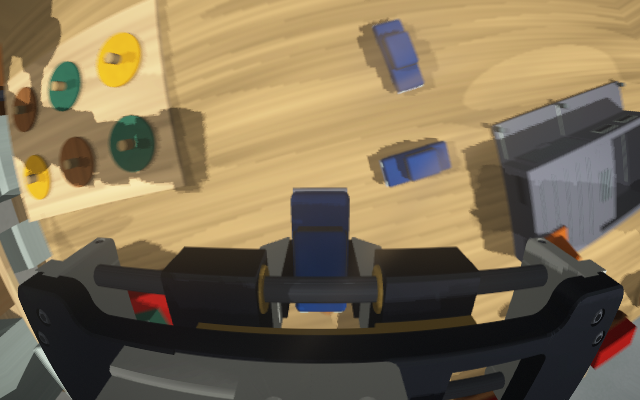

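apply_moves([
  {"offset":[4.6,38,0],"rotation":[0,0,0]},
  {"offset":[4.6,38,0],"rotation":[0,0,0]},
  {"offset":[4.6,38,0],"rotation":[0,0,0]},
  {"offset":[4.6,38,0],"rotation":[0,0,0]},
  {"offset":[4.6,38,0],"rotation":[0,0,0]},
  {"offset":[4.6,38,0],"rotation":[0,0,0]},
  {"offset":[4.6,38,0],"rotation":[0,0,0]},
  {"offset":[4.6,38,0],"rotation":[0,0,0]},
  {"offset":[4.6,38,0],"rotation":[0,0,0]},
  {"offset":[4.6,38,0],"rotation":[0,0,0]},
  {"offset":[4.6,38,0],"rotation":[0,0,0]},
])

```text
time: 13.92
tool_pos: [0.5754, 0.1006, 0.2363]
tool_rot: [-3.134, 0.016, 2.865]
contact_force: [0.4, -0.2, -0.9]
opening: 0.0299
```

apply_moves([
  {"offset":[0,0,0],"rotation":[0,0,0.12]},
  {"offset":[0,0,0],"rotation":[0,0,0.12]},
  {"offset":[0,0,0],"rotation":[0,0,0.12]},
  {"offset":[0,0,0],"rotation":[0,0,0.12]},
  {"offset":[0,0,0],"rotation":[0,0,0.12]},
  {"offset":[0,0,0],"rotation":[0,0,0.12]},
  {"offset":[0,0,0],"rotation":[0,0,0.12]},
  {"offset":[0,0,0],"rotation":[0,0,0.12]},
  {"offset":[0,0,0],"rotation":[0,0,0.12]},
  {"offset":[0,0,0],"rotation":[0,0,0.1]},
  {"offset":[0,0,0],"rotation":[0,0,0]},
])

```text
time: 14.83
tool_pos: [0.5731, 0.113, 0.2361]
tool_rot: [3.13, 0.009, 1.645]
contact_force: [0.4, -1.0, -1.3]
opening: 0.0294
```

```bash
python3 - <<'E'
from h import *
to(g2w(0,.075)+[.17],GA+np.pi/2)
p=read_camera('wrist'); save(p,'w9')
E
```

```text
t 14.83 pos [0.5731 0.113  0.2361] rpy [3.13  0.009 1.645] F [ 0.39 -0.98 -1.27] open 0.0294
offset mm [-14.2  -3.7  66.2] rotvec [ 0.0114  0.0093 -0.0427]
```

View pics/w9.png

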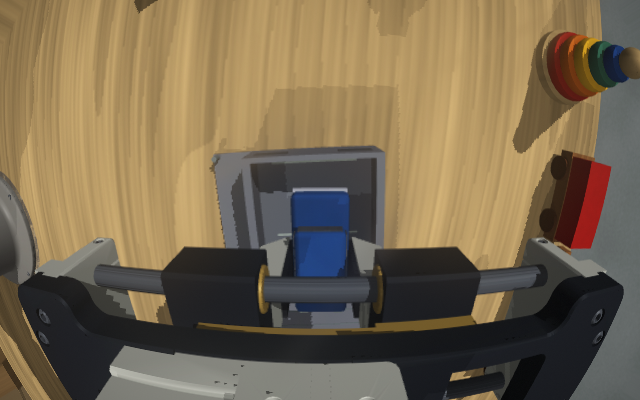

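apply_moves([
  {"offset":[-3.6,-1,15],"rotation":[0.003,0.002,-0.01]},
  {"offset":[-3.6,-1,15],"rotation":[0.003,0.002,-0.01]},
  {"offset":[-3.6,-1,15],"rotation":[0.003,0.002,-0.01]},
  {"offset":[-3.4,-0.7,15],"rotation":[0.002,0.003,-0.012]},
  {"offset":[0,0,0],"rotation":[0,0,0]},
  {"offset":[0,0,0],"rotation":[0,0,0]},
])

```text
time: 15.38
tool_pos: [0.5716, 0.0979, 0.1759]
tool_rot: [3.138, 0.0, 1.716]
contact_force: [0.3, 0.3, -1.0]
opening: 0.03
```

```bash
python3 - <<'E'
from h import *
to(g2w(0,.075)+[.0747],GA+np.pi/2)
for n,u,v in [('side',240,140),('top',250,140)]:
    p=read_camera(n)
    big=cv2.resize(p['img'][v:v+130,u:u+173],None,fx=4.6,fy=4.6,interpolation=cv2.INTER_CUBIC)
    save({'img':cv2.convertScaleAbs(big,alpha=1.6)},n+'z10')
s=observe();p=read_camera('wrist'); save(p,'w10')
E
```

```text
t 15.38 pos [0.5716 0.0979 0.1759] rpy [3.138 0.    1.716] F [ 0.27  0.32 -0.96] open 0.03
offset mm [ 1.000e-01 -7.000e-01  1.012e+02] rotvec [0.0035 0.0002 0.0281]
```

View pics/w10.png

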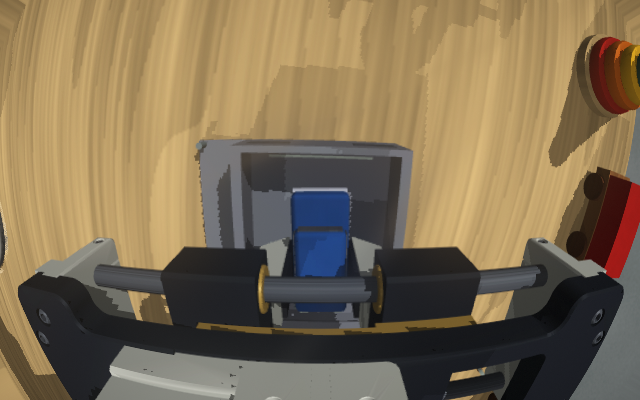

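View pics/sidez10.png

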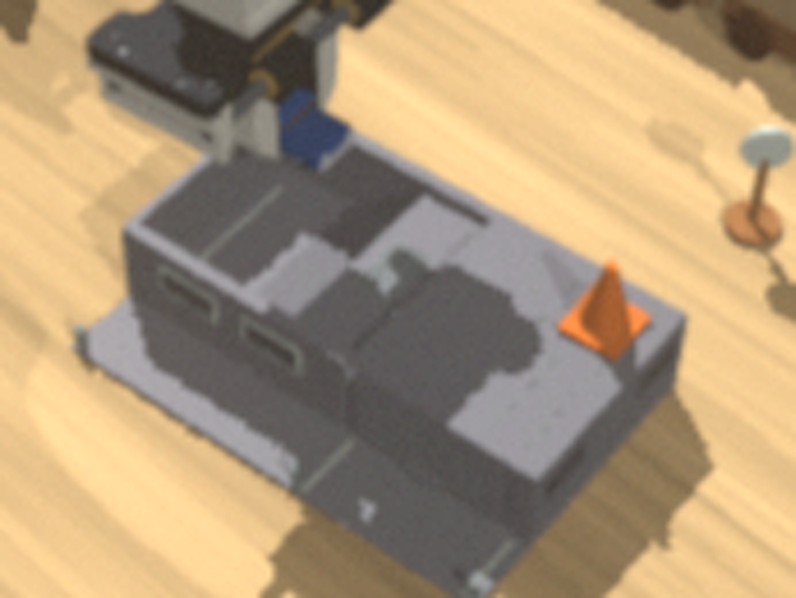

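apply_moves([
  {"offset":[0,0,14],"rotation":[0.001,0,0.01]},
  {"offset":[0,0,14],"rotation":[0.001,0,0.01]},
  {"offset":[0,0,14],"rotation":[0.001,0,0.008]},
  {"offset":[0,0,4],"rotation":[0,0,0]},
  {"offset":[0,0,0],"rotation":[0,0,0]},
])

```text
time: 15.95
tool_pos: [0.5755, 0.0996, 0.1355]
tool_rot: [3.127, 0.001, 1.689]
contact_force: [0.2, 0.3, -1.4]
opening: 0.0296
```

```bash
python3 - <<'E'
from h import *
to(g2w(0,.075)+[.0747],GA+np.pi/2)
s=observe();p=read_camera('wrist'); save(p,'w11')
E
```

```text
t 15.95 pos [0.5755 0.0996 0.1355] rpy [3.127e+00 1.000e-03 1.689e+00] F [ 0.18  0.26 -1.44] open 0.0296
offset mm [-1.  -5.3 60.7] rotvec [0.0141 0.0013 0.0017]
```

View pics/w11.png

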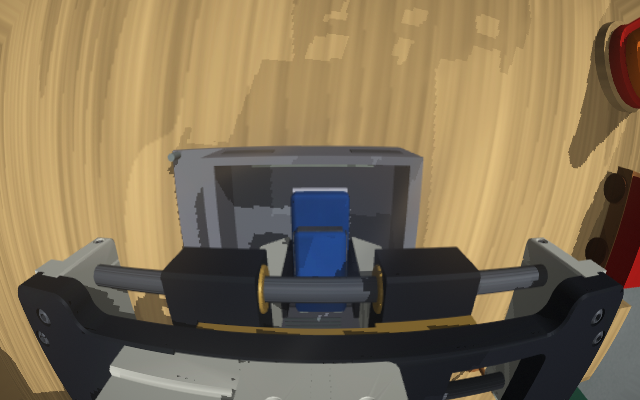

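apply_moves([
  {"offset":[-0.3,-1.5,12],"rotation":[0.005,0,0]},
  {"offset":[-0.3,-1.5,12],"rotation":[0.005,0,0]},
  {"offset":[-0.3,-1.5,12],"rotation":[0.005,0,0]},
  {"offset":[0,-0.8,6],"rotation":[0.003,0,0]},
  {"offset":[0,0,0],"rotation":[0,0,0]},
])

```text
time: 16.42
tool_pos: [0.5717, 0.0982, 0.0927]
tool_rot: [-3.141, 0.002, 1.691]
contact_force: [-0.0, -0.2, -1.3]
opening: 0.03
```

```bash
python3 - <<'E'
from h import *
to(g2w(0,.075)+[.0747],GA+np.pi/2)
E
```

```text
t 16.42 pos [0.5717 0.0982 0.0927] rpy [-3.141e+00  2.000e-03  1.691e+00] F [-0.01 -0.17 -1.3 ] open 0.03
offset mm [-0.1 -0.5 18. ] rotvec [-0.0003  0.0017  0.0029]
```

apply_moves([
  {"offset":[0,-0.2,5],"rotation":[0.002,0,0]},
  {"offset":[0,-0.2,4],"rotation":[0.002,0,0]},
  {"offset":[0,-0.2,3],"rotation":[0.001,0,0]},
  {"offset":[0,0,1],"rotation":[0,0,0]},
])

```text
time: 16.75
tool_pos: [0.571, 0.098, 0.0779]
tool_rot: [-3.135, 0.002, 1.691]
contact_force: [-0.5, -0.1, -1.3]
opening: 0.0298
```

apply_moves([
  {"offset":[0,0,1.2],"rotation":[0,0,0]},
  {"offset":[0,0,1.2],"rotation":[0,0,0]},
])

```text
time: 16.92
tool_pos: [0.5713, 0.098, 0.0754]
tool_rot: [-3.136, 0.002, 1.691]
contact_force: [-0.4, -0.3, -1.3]
opening: 0.0301
```

apply_moves([
  {"offset":[0,0,0.7],"rotation":[0,0,0]},
])

```text
time: 17.0
tool_pos: [0.5714, 0.098, 0.0748]
tool_rot: [-3.136, 0.002, 1.691]
contact_force: [0.5, 0.4, -1.1]
opening: 0.0294
```

apply_moves([
  {"offset":[0,0,0.7],"rotation":[0,0,0]},
])

```text
time: 17.08
tool_pos: [0.5714, 0.098, 0.0743]
tool_rot: [-3.136, 0.002, 1.691]
contact_force: [-2.6, 0.3, 6.0]
opening: 0.03
```

apply_moves([
  {"offset":[0,0,0.7],"rotation":[0,0,0]},
])

```text
time: 17.17
tool_pos: [0.5715, 0.098, 0.0742]
tool_rot: [-3.136, 0.002, 1.691]
contact_force: [-4.3, -0.1, 8.2]
opening: 0.0298
```

apply_moves([
  {"offset":[0,0,0],"rotation":[0,0,0]},
  {"offset":[0,0,0],"rotation":[0,0,0]},
])

```text
time: 17.33
tool_pos: [0.5717, 0.0981, 0.0748]
tool_rot: [-3.137, 0.002, 1.691]
contact_force: [0.2, -0.3, -0.5]
opening: 0.0297
```

apply_moves([
  {"offset":[0,0,0],"rotation":[0,0,0]},
  {"offset":[0,0,0],"rotation":[0,0,0]},
  {"offset":[0,0,0],"rotation":[0,0,0]},
  {"offset":[0,0,0],"rotation":[0,0,0]},
], grip=0.54)

```text
time: 17.67
tool_pos: [0.5722, 0.0981, 0.0752]
tool_rot: [-3.139, 0.002, 1.691]
contact_force: [0.7, -0.2, -0.2]
opening: 0.0421
```

```bash
python3 - <<'E'
from h import *
to(g2w(0,.075)+[.0747],GA+np.pi/2)
s=observe();p=read_camera('wrist'); save(p,'w12')
E
```

```text
t 17.67 pos [0.5722 0.0981 0.0752] rpy [-3.139e+00  2.000e-03  1.691e+00] F [ 0.66 -0.21 -0.21] open 0.0421
offset mm [ 0.  -1.   0.5] rotvec [-0.0026  0.002   0.003 ]
```

View pics/w12.png

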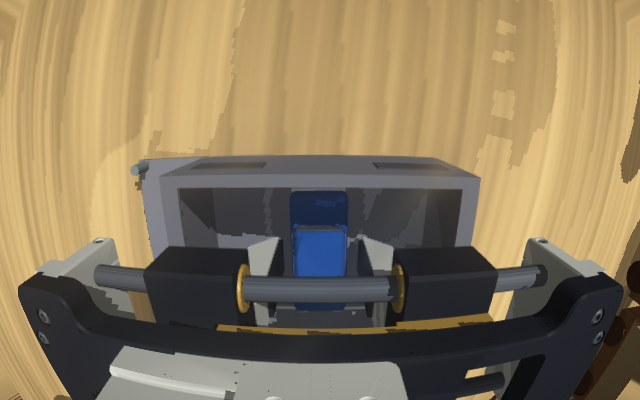

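The car is standing free between the opened fingers. I'll lift straight up.

apply_moves([
  {"offset":[0,0,-6],"rotation":[0,0,0]},
  {"offset":[0,0,-10],"rotation":[0,0,0]},
  {"offset":[0,0,-15],"rotation":[0,0,0]},
  {"offset":[0,0,-20],"rotation":[0,0,0]},
  {"offset":[0,0,-20],"rotation":[0,0,0]},
  {"offset":[0,0,-20],"rotation":[0,0,0]},
  {"offset":[0,0,0],"rotation":[0,0,0]},
])

```text
time: 18.3
tool_pos: [0.5721, 0.0983, 0.1734]
tool_rot: [-3.138, 0.002, 1.691]
contact_force: [0.8, -0.5, 0.6]
opening: 0.0423
```

```bash
python3 - <<'E'
from h import *
to(g2w(0,.0045)+[.135],GA+np.pi/2); print(g2w(0,.0045))
s=observe();p=read_camera('wrist'); save(p,'w13')
print([(np.round(d['location'],4).tolist(),round(d['score'],2)) for q in ['car','thumb_patch'] for d in tip_of(q,p)])
p=read_camera('side');save(p,'side13')
print([(np.round(d['location'],4).tolist(),round(d['score'],2)) for q in ['thumb_patch'] for d in tip_of(q,p)])
E
```

```text
t 18.3 pos [0.5721 0.0983 0.1734] rpy [-3.138e+00  2.000e-03  1.691e+00] F [ 0.78 -0.52  0.62] open 0.0423
offset mm [-70.6  -1.   38.5] rotvec [-0.0038  0.0019  0.0029]
[np.float64(0.5794747003878499), np.float64(0.02796923486935683)]
[([0.5711, 0.1019, 0.0049], 0.79), ([0.5796, 0.0287, 0.0499], 0.75), ([0.5826, 0.0219, 0.0034], 0.29)]
[([0.5791, 0.0316, 0.0575], 0.65)]
```

View pics/w13.png

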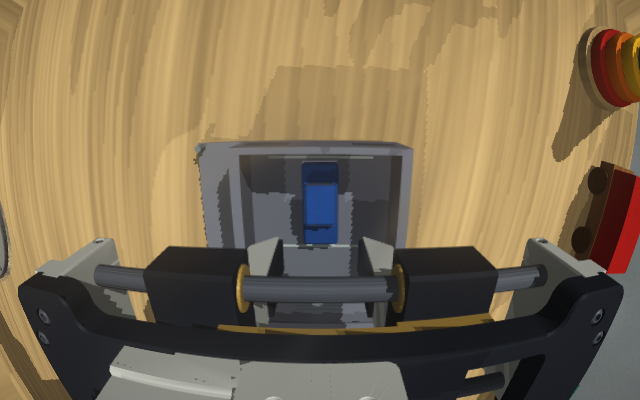

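apply_moves([
  {"offset":[-18,-0.2,0],"rotation":[0,0,0]},
  {"offset":[-18,-0.2,0],"rotation":[0,0,0]},
  {"offset":[-18,-0.2,0],"rotation":[0,0,0]},
  {"offset":[-15,-0.2,5],"rotation":[0,0,0]},
  {"offset":[0,0,12],"rotation":[0,0,0]},
  {"offset":[0,0,10],"rotation":[0,0,0]},
  {"offset":[0,0,0],"rotation":[0,0,0]},
], grip=1)

```text
time: 19.13
tool_pos: [0.5734, 0.0272, 0.132]
tool_rot: [-3.115, -0.001, 1.692]
contact_force: [-0.8, -0.8, 0.2]
opening: 0.0021
```

```bash
python3 - <<'E'
from h import *
to([.5795,.028,.120],GA+np.pi/2)
E
```

```text
t 19.13 pos [0.5734 0.0272 0.132 ] rpy [-3.115e+00 -1.000e-03  1.692e+00] F [-0.82 -0.77  0.17] open 0.0021
offset mm [ 0.1  6.5 11.8] rotvec [-0.0268 -0.0013  0.0044]
```

apply_moves([
  {"offset":[0,2.2,1],"rotation":[-0.009,0,0.002]},
  {"offset":[0,2.2,2],"rotation":[-0.009,0,0.002]},
  {"offset":[0,2,2],"rotation":[-0.008,0,0]},
  {"offset":[0,0,2],"rotation":[0,0,0]},
  {"offset":[0,0,2],"rotation":[0,0,0]},
])

```text
time: 19.55
tool_pos: [0.58, 0.0297, 0.1214]
tool_rot: [-3.142, -0.002, 1.69]
contact_force: [-0.0, -0.7, 0.9]
opening: 0.0005
```

```bash
python3 - <<'E'
from h import *
to([.5795,.028,.120],GA+np.pi/2)
E
```

```text
t 19.55 pos [0.58   0.0297 0.1214] rpy [-3.142e+00 -2.000e-03  1.690e+00] F [-0.04 -0.74  0.88] open 0.0005
offset mm [-1.7 -0.7  1.4] rotvec [-0.    -0.002  0.002]
```

apply_moves([
  {"offset":[-0.8,-0.3,1.5],"rotation":[0,-0.001,0.001]},
  {"offset":[-0.6,-0.4,1.5],"rotation":[0,-0.001,0.001]},
])

```text
time: 19.72
tool_pos: [0.5796, 0.0287, 0.1184]
tool_rot: [3.141, 0.0, 1.689]
contact_force: [-0.1, 0.6, -0.1]
opening: 0.0006
```

apply_moves([
  {"offset":[0,0,1.2],"rotation":[0,0,0]},
  {"offset":[0,0,1],"rotation":[0,0,0]},
])

```text
time: 19.88
tool_pos: [0.5796, 0.0287, 0.1162]
tool_rot: [3.141, 0.0, 1.689]
contact_force: [0.9, -0.0, -0.5]
opening: 0.0006
```

apply_moves([
  {"offset":[0,0,1],"rotation":[0,0,0]},
])

```text
time: 19.97
tool_pos: [0.5796, 0.0287, 0.1152]
tool_rot: [3.14, 0.0, 1.689]
contact_force: [-1.2, 0.8, 2.4]
opening: 0.0003
```

apply_moves([
  {"offset":[0,0,0.8],"rotation":[0,0,0]},
])

```text
time: 20.05
tool_pos: [0.5797, 0.0287, 0.1147]
tool_rot: [3.14, 0.0, 1.688]
contact_force: [-1.4, 0.5, 6.6]
opening: 0.0003
```

apply_moves([
  {"offset":[0,-0.3,1.3],"rotation":[0,0,0]},
  {"offset":[0,-0.3,1.4],"rotation":[0.001,0,0]},
])

```text
time: 20.22
tool_pos: [0.5796, 0.0287, 0.1139]
tool_rot: [3.139, 0.001, 1.688]
contact_force: [-2.4, 1.1, 10.8]
opening: 0.0002
```

apply_moves([
  {"offset":[0,-0.4,1.6],"rotation":[0.002,0,0]},
])

```text
time: 20.3
tool_pos: [0.5797, 0.0287, 0.1136]
tool_rot: [3.139, 0.001, 1.688]
contact_force: [-3.6, 0.7, 13.1]
opening: 0.0007
```

apply_moves([
  {"offset":[2,-0.4,1.7],"rotation":[0.002,0,0]},
])

```text
time: 20.38
tool_pos: [0.5796, 0.0297, 0.1136]
tool_rot: [3.139, 0.003, 1.689]
contact_force: [-3.1, -6.2, 12.8]
opening: 0.0007
```

apply_moves([
  {"offset":[3,-0.6,1.7],"rotation":[0.003,0,0]},
])

```text
time: 20.47
tool_pos: [0.5795, 0.0314, 0.1136]
tool_rot: [3.14, 0.005, 1.689]
contact_force: [-1.8, -6.2, 12.6]
opening: 0.0005
```

apply_moves([
  {"offset":[3.5,-0.8,2.0],"rotation":[0.002,0.004,0]},
])

```text
time: 20.55
tool_pos: [0.5791, 0.0335, 0.1135]
tool_rot: [3.139, 0.004, 1.689]
contact_force: [-2.5, -7.0, 12.7]
opening: 0.0006
```

apply_moves([
  {"offset":[3.5,-0.8,2.1],"rotation":[0.002,0.005,0]},
  {"offset":[3.5,-0.8,2.1],"rotation":[0.002,0.005,0]},
])

```text
time: 20.72
tool_pos: [0.5786, 0.0378, 0.1134]
tool_rot: [3.137, -0.001, 1.69]
contact_force: [-3.7, -5.6, 13.9]
opening: 0.0001
```

```bash
python3 - <<'E'
from h import *
to(g2w(0,.1045)+[.1135],GA+np.pi/2)
p=read_camera('wrist'); save(p,'w14')
E
```

```text
t 20.72 pos [0.5786 0.0378 0.1134] rpy [ 3.137e+00 -1.000e-03  1.690e+00] F [-3.73 -5.55 13.88] open 0.0001
offset mm [90.2 -0.1 -0.1] rotvec [ 0.0042 -0.0007  0.002 ]
```

View pics/w14.png

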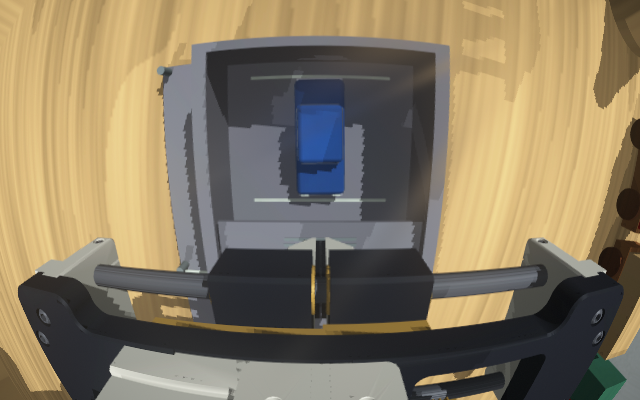

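The car stands upright at (320,135). The panel edge is at row 221 and still moves with the fingers. I'll keep pushing it shut.

apply_moves([
  {"offset":[4.5,-1,2.1],"rotation":[0.003,0.003,0]},
  {"offset":[4.5,-1,2.1],"rotation":[0.003,0.003,0]},
])

```text
time: 20.93
tool_pos: [0.5777, 0.0439, 0.1135]
tool_rot: [3.136, -0.002, 1.69]
contact_force: [-3.0, -5.7, 14.0]
opening: 0.0006
```

apply_moves([
  {"offset":[4.5,-1.2,2.1],"rotation":[0.004,0.003,0]},
  {"offset":[4.5,-1.2,2.1],"rotation":[0.004,0.003,0]},
])

```text
time: 21.1
tool_pos: [0.577, 0.05, 0.1137]
tool_rot: [3.136, -0.002, 1.69]
contact_force: [-1.4, -5.1, 12.4]
opening: 0.0004
```

apply_moves([
  {"offset":[4.5,-1.2,2.1],"rotation":[0.004,0.003,0]},
  {"offset":[4.5,-1.2,2.1],"rotation":[0.004,0.003,0]},
])

```text
time: 21.27
tool_pos: [0.5762, 0.0562, 0.1137]
tool_rot: [3.136, -0.003, 1.69]
contact_force: [-1.2, -6.0, 13.0]
opening: 0.0004
```

apply_moves([
  {"offset":[4.8,-1.2,2.2],"rotation":[0.004,0.002,0]},
  {"offset":[4.8,-1.2,2.2],"rotation":[0.004,0.002,0]},
])

```text
time: 21.43
tool_pos: [0.5754, 0.0629, 0.1136]
tool_rot: [3.136, -0.002, 1.69]
contact_force: [-2.3, -6.2, 12.3]
opening: 0.0008
```

apply_moves([
  {"offset":[4.8,-1.2,2.2],"rotation":[0.004,0.002,0]},
  {"offset":[4.8,-1.2,2.2],"rotation":[0.004,0.002,0]},
])

```text
time: 21.6
tool_pos: [0.5746, 0.0698, 0.1135]
tool_rot: [3.136, -0.0, 1.69]
contact_force: [-2.0, -6.6, 13.6]
opening: 0.0003
```

apply_moves([
  {"offset":[4.8,-1.2,2.2],"rotation":[0.004,0.002,0]},
  {"offset":[4.8,-1.2,2.2],"rotation":[0.004,0.002,0]},
])

```text
time: 21.77
tool_pos: [0.5738, 0.0768, 0.1134]
tool_rot: [3.136, 0.001, 1.691]
contact_force: [-1.4, -5.3, 13.9]
opening: 0.0005
```

```bash
python3 - <<'E'
from h import *
to(g2w(0,.1045)+[.1135],GA+np.pi/2)
p=read_camera('wrist'); save(p,'w15')
E
```

```text
t 21.77 pos [0.5738 0.0768 0.1134] rpy [3.136e+00 1.000e-03 1.691e+00] F [-1.4  -5.34 13.86] open 0.0005
offset mm [50.8  0.1 -0.1] rotvec [0.0058 0.0007 0.0028]
```

View pics/w15.png

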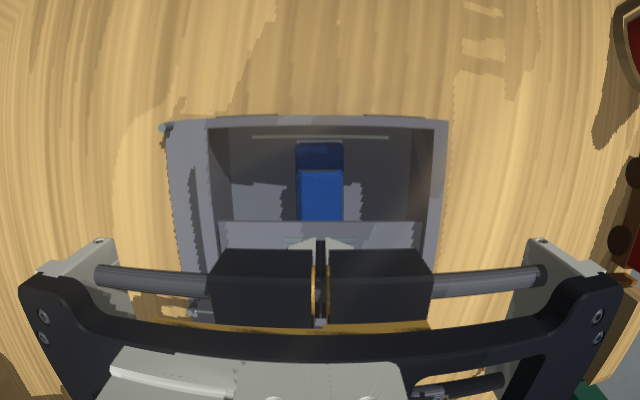

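Still no slip: the edge is at row 221. I'll continue.

apply_moves([
  {"offset":[4.8,-1.2,2.2],"rotation":[0.004,0.002,0]},
  {"offset":[4.8,-1.2,2.2],"rotation":[0.004,0.002,0]},
  {"offset":[4.8,-1.2,2.2],"rotation":[0.004,0.002,0]},
])

```text
time: 22.07
tool_pos: [0.5725, 0.0876, 0.1134]
tool_rot: [3.136, 0.002, 1.691]
contact_force: [-1.6, -6.1, 14.2]
opening: 0.0007
```

apply_moves([
  {"offset":[4.8,-1.2,2.2],"rotation":[0.004,0.002,0]},
  {"offset":[4.8,-1.2,2.2],"rotation":[0.004,0.002,0]},
  {"offset":[4.8,-1.2,2.2],"rotation":[0.004,0.002,0]},
])

```text
time: 22.32
tool_pos: [0.5713, 0.0983, 0.1134]
tool_rot: [3.136, 0.003, 1.691]
contact_force: [-1.9, -5.7, 13.2]
opening: 0.0002
```

apply_moves([
  {"offset":[4.8,-1.2,2.2],"rotation":[0.004,0.002,0]},
  {"offset":[4.8,-1.2,2.2],"rotation":[0.004,0.002,0]},
  {"offset":[4.8,-1.2,2.2],"rotation":[0.004,0.002,0]},
])

```text
time: 22.57
tool_pos: [0.57, 0.109, 0.1134]
tool_rot: [3.135, 0.004, 1.692]
contact_force: [-1.9, -6.2, 14.3]
opening: 0.0006
```

apply_moves([
  {"offset":[4.8,-1.2,2.2],"rotation":[0.004,0.002,0]},
  {"offset":[4.8,-1.2,2.2],"rotation":[0.004,0.002,0]},
])

```text
time: 22.73
tool_pos: [0.5692, 0.1162, 0.1134]
tool_rot: [3.135, 0.004, 1.692]
contact_force: [-1.4, -5.4, 13.4]
opening: 0.0001
```

apply_moves([
  {"offset":[4,-1.2,2.3],"rotation":[0.004,0.002,0]},
  {"offset":[4,-1.2,2.3],"rotation":[0.004,0.002,0]},
])

```text
time: 22.9
tool_pos: [0.5686, 0.1219, 0.1133]
tool_rot: [3.135, 0.004, 1.692]
contact_force: [-1.4, -5.4, 14.3]
opening: 0.0002
```

apply_moves([
  {"offset":[3,-1.2,2.3],"rotation":[0.004,0.002,0]},
])

```text
time: 22.98
tool_pos: [0.5683, 0.1239, 0.1133]
tool_rot: [3.135, 0.004, 1.692]
contact_force: [-1.9, -6.1, 15.1]
opening: 0.0006
```

apply_moves([
  {"offset":[3,-1.2,2.3],"rotation":[0.004,0.002,0]},
])

```text
time: 23.07
tool_pos: [0.5681, 0.1257, 0.1133]
tool_rot: [3.135, 0.004, 1.693]
contact_force: [-1.6, -6.2, 13.9]
opening: 0.0003
```

apply_moves([
  {"offset":[3,-1.2,2.2],"rotation":[0.004,0.002,0]},
])

```text
time: 23.15
tool_pos: [0.5679, 0.1276, 0.1133]
tool_rot: [3.135, 0.004, 1.693]
contact_force: [-2.3, -5.3, 13.6]
opening: 0.0001
```

apply_moves([
  {"offset":[3,-1.2,2.2],"rotation":[0.004,0.002,0]},
])

```text
time: 23.23
tool_pos: [0.5678, 0.1292, 0.1134]
tool_rot: [3.135, 0.005, 1.693]
contact_force: [-1.0, -9.2, 13.3]
opening: 0.0004
```

apply_moves([
  {"offset":[3,-1.2,2.2],"rotation":[0.004,0.002,0]},
])

```text
time: 23.32
tool_pos: [0.5679, 0.1305, 0.1135]
tool_rot: [3.135, 0.006, 1.693]
contact_force: [-0.5, -8.6, 12.0]
opening: 0.0004
```

```bash
python3 - <<'E'
from h import *
to(g2w(0,.1045)+[.1135],GA+np.pi/2)
p=read_camera('wrist'); save(p,'w16')
E
```

```text
t 23.32 pos [0.5679 0.1305 0.1135] rpy [3.135 0.006 1.693] F [-0.54 -8.64 11.98] open 0.0004
offset mm [-3.2 -0.5  0. ] rotvec [0.0069 0.0059 0.0056]
```

View pics/w16.png

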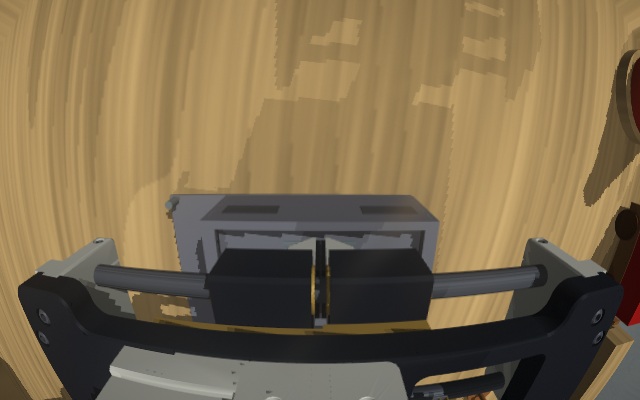

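The lateral force has jumped from 5.5 to 9 N, so the panel is at its stop, and the picture shows no gap. One more push, then I'll lift and check.

apply_moves([
  {"offset":[2,-0.8,2.2],"rotation":[0.003,0.002,0]},
])

```text
time: 23.45
tool_pos: [0.5681, 0.131, 0.1134]
tool_rot: [3.134, 0.007, 1.694]
contact_force: [-3.4, -8.5, 13.7]
opening: 0.0002
```

apply_moves([
  {"offset":[0,0,-5],"rotation":[0,0,0]},
  {"offset":[0,0,-15],"rotation":[0,0,0]},
  {"offset":[0,0,-30],"rotation":[0.002,0,0]},
  {"offset":[-20,0,-30],"rotation":[0.002,0,0]},
  {"offset":[-30,0,-25],"rotation":[0,0,0]},
  {"offset":[-30,0,0],"rotation":[0,0,0]},
  {"offset":[0,0,0],"rotation":[0,0,0]},
])

```text
time: 24.03
tool_pos: [0.5774, 0.0502, 0.2244]
tool_rot: [3.138, 0.009, 1.698]
contact_force: [-0.1, 0.1, -0.6]
opening: 0.0004
```

```bash
python3 - <<'E'
from h import *
s=observe(); print(s['time'],s['tool_pos'])
p=read_camera('wrist'); save(p,'w17')
g=lambda X:(np.array([[np.cos(GA),np.sin(GA)],[-np.sin(GA),np.cos(GA)]])@(np.array(X)[:2]-[GX,GY])).round(4)
print([(np.round(d['location'],4).tolist(),g(d['location']),round(d['score'],2)) for q in ['thumb_patch'] for d in tip_of(q,p)])
for n,u,v in [('side',240,140),('top',250,140)]:
    p=read_camera(n); save(p,n+'18')
    print([(np.round(d['location'],4).tolist(),g(d['location']),round(d['score'],2)) for q in ['thumb_patch'] for d in tip_of(q,p)])
    big=cv2.resize(p['img'][v:v+130,u:u+173],None,fx=4.6,fy=4.6,interpolation=cv2.INTER_CUBIC)
    save({'img':cv2.convertScaleAbs(big,alpha=1.6)},n+'z18')
E
```

```text
24.0333 [0.57743992 0.05017915 0.22442703]
[([0.5716, 0.128, 0.0509], array([0.0039, 0.1048]), 0.74)]
[([0.5664, 0.1288, 0.0522], array([-0.0012,  0.1062]), 0.84)]
[([0.567, 0.1298, 0.052], array([-0.0005,  0.1071]), 0.63)]
```

View pics/w17.png

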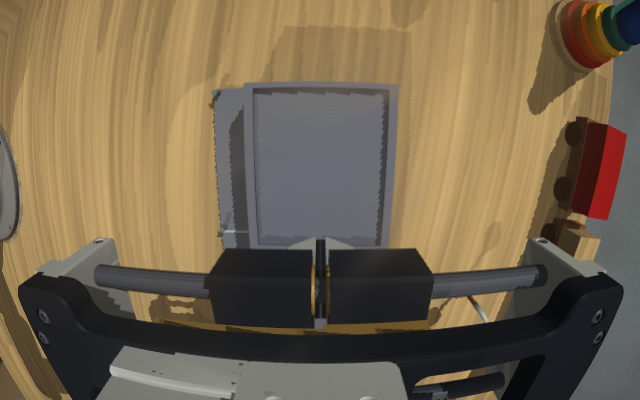

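View pics/sidez18.png

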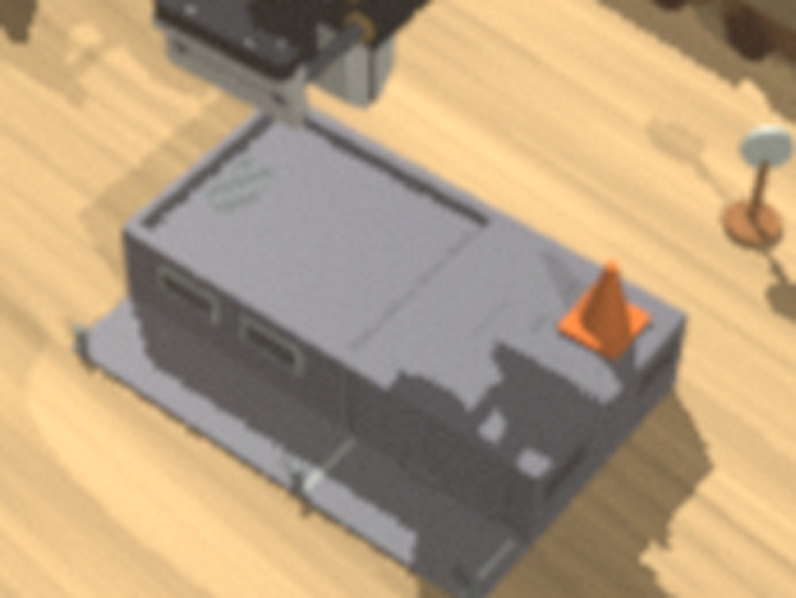

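View pics/side18.png

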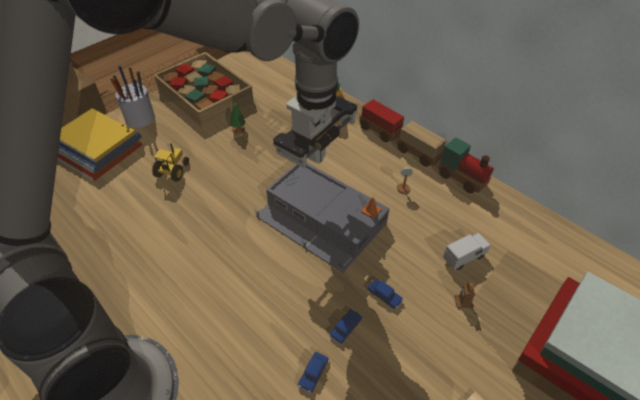

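The panel looks as it did at the start: patch back at (240,185) in the zoomed side view, no gap. The bystanders stand where they did, and the gripper is clear.

```bash
python3 -c "
from cell import *
print(hand_in())"
```

```text
the job is handed in; nothing more can be done
None
```

The blue car farthest to the right is now in the closed store, standing on its wheels, with the roof panel slid fully shut over it. I handed the job in at about 24 s of the 72 s allowed.

- **Opening:** I felt for the sagged panel, which sits about 4 mm below its moulded height, and dragged it back with about 12–15 N of downward force. The highest reading was 15.7 N. At the end the sideways force jumped from about 5 N to 10 N, which showed it had reached the open stop.
- **Car:** I lowered it until it touched the floor, at about 6–8 N and at the expected height. After I let go, the wrist picture showed it upright in the middle of the hole.
- **Closing:** I dragged the panel back with the same force until the sideways force jumped from about 5.5 N to 9 N at the shut stop. At both stops the fingertips slid on by a few millimetres over the panel.
- **Last checks:** The side and wrist pictures show no gap. The three cameras put the thumb patch at garage y 104.8 to 107.1 mm, against 104.5 mm nominal, which is within their error. In the side picture the other toys look to be standing where they started; I compared them by eye and did not re-measure their positions.

No check failed. The car can't be seen with the panel shut, so the last view of it was during closing, when it was upright and clear of the panel.

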